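Touch up and hang the bent test panels

TASK

Dip the brush into the orange pot, then lightly touch its tip to the white mark on each standing test panel, in the order yellow, red, green, blue (one may be missing), and afterwards rinse the brush by dipping it into the white beaker. Put the brush back upright in its grey block, hang every panel over the drying bar by its crest, and, once all hang there, press the timer's green button. Keep the pot and beaker upright and leave the other things on the bench alone.

Things in the scene. Friction and masses are not known exactly. Their poses are not given: they have to be found in the camera images.
- brush: Round brush, 191 mm long; starts upright, tuft down, in the grey block. Origin at the tip of the black tuft, z along the brush to its red top. 16 mm thick steel ferrule and wooden handle; grip the handle, z = 60 to 185 mm. 62 g. The tuft (lowest 30 mm, 12 mm thick at the tip) is springy: gives up to 10 mm lengthways at 0.3 N/mm.
- brush_tip (a point): Tip of the brush's tuft (moves with the tuft).
- block: Grey brush block, 80 x 80 x 60 mm, fixed, z up; origin at the centre of its underside. A 21 mm round hole, 50 mm deep (its floor 10 mm over the bench), with a 4 mm chamfer, goes into its top at the centre.
- pot: Orange open coating pot (loose), outer radius 38 mm at the rim, 60 mm high, wall 4 mm. Origin at the centre of its underside.
- pot_in (a point): Centre of the orange pot's inner floor, about 5 mm over the bench.
- beaker: White open rinse beaker (loose), outer radius 40 mm at the rim, 80 mm high, wall 4 mm. Origin at the centre of its underside.
- beaker_in (a point): Centre of the white beaker's inner floor, about 5 mm over the bench.
- rail: Fixed drying rail: a horizontal steel bar of 20 mm diameter along the rail's own y, 440 mm long between two end posts, bar axis 200 mm over the bench. Origin on the bench below the middle of the bar.
- start (a joint): Travel of the timer's green start button, 0 up to 0.006 m fully pressed (4 N); springs back.
- start_top (a point): Centre of the top of the green start button (36 mm wide), on a fixed grey timer box 100 x 80 x 50 mm; pressed downwards.
- panel_yellow: Bent yellow test panel (may be absent): top-hat section of 3 mm sheet standing on its feet, 64 mm high, 80 long (y, along the channel). Legs 44 mm wide outside (x), 38 clear between; feet turned out 18 mm each, 80 wide overall; top flat 18 mm wide, a 13 mm bevel each side. 110 g. Origin under its centre, z up. Hangs by its crest over a bar running along y.
- panel_yellow_mark (a point): Centre of the white 16 x 26 mm mark on top of the yellow panel's crest, 64 mm above its origin.
- panel_red: Bent red test panel (may be absent): top-hat section of 3 mm sheet standing on its feet, 64 mm high, 80 long (y, along the channel). Legs 44 mm wide outside (x), 38 clear between; feet turned out 18 mm each, 80 wide overall; top flat 18 mm wide, a 13 mm bevel each side. 110 g. Origin under its centre, z up. Hangs by its crest over a bar running along y.
- panel_red_mark (a point): Centre of the white 16 x 26 mm mark on top of the red panel's crest, 64 mm above its origin.
- panel_green: Bent green test panel (may be absent): top-hat section of 3 mm sheet standing on its feet, 64 mm high, 80 long (y, along the channel). Legs 44 mm wide outside (x), 38 clear between; feet turned out 18 mm each, 80 wide overall; top flat 18 mm wide, a 13 mm bevel each side. 110 g. Origin under its centre, z up. Hangs by its crest over a bar running along y.
- panel_green_mark (a point): Centre of the white 16 x 26 mm mark on top of the green panel's crest, 64 mm above its origin.
- panel_blue: Bent blue test panel (may be absent): top-hat section of 3 mm sheet standing on its feet, 64 mm high, 80 long (y, along the channel). Legs 44 mm wide outside (x), 38 clear between; feet turned out 18 mm each, 80 wide overall; top flat 18 mm wide, a 13 mm bevel each side. 110 g. Origin under its centre, z up. Hangs by its crest over a bar running along y.
- panel_blue_mark (a point): Centre of the white 16 x 26 mm mark on top of the blue panel's crest, 64 mm above its origin.
- weight2: Brass weight, 50 mm across, 60 mm high; leave alone.
- weight: Steel test weight, 60 mm across, 45 mm high; leave alone.
- bottle: Amber jar, 56 mm across, 110 mm high; leave alone.
- tape: Blue ring of tape, 90 mm across, lying flat; leave alone.
- driver: Blue screwdriver lying on the bench; leave alone.

How it is judged (in metres and radians):
On the way, in this order (a step that is already met when the one before it is completed fails the run):
1. brush tip dipped into the orange pot, well below its rim, brush held (horizontal distance between brush_tip and pot_in below 0.034 m and z of brush_tip in the frame of pot_in between -0.01 and 0.03 m and contact force between brush and the fingers above 0.5 N and angle between pot's own z axis and vertical below 0.3 rad), for 0.15 s.
2. brush tip touched to the white mark of the yellow panel (within 15 mm of its centre) (horizontal distance between brush_tip and panel_yellow_mark below 0.015 m and distance between brush_tip and panel_yellow_mark below 0.025 m and contact force between brush and panel_yellow above 0.1 N and angle between panel_yellow's own z axis and vertical below 0.3 rad and z of panel_yellow_mark in the frame of rail below 0.15 m), for 0.1 s.
3. brush tip touched to the white mark of the red panel (within 15 mm of its centre) (horizontal distance between brush_tip and panel_red_mark below 0.015 m and distance between brush_tip and panel_red_mark below 0.025 m and contact force between brush and panel_red above 0.1 N and angle between panel_red's own z axis and vertical below 0.3 rad and z of panel_red_mark in the frame of rail below 0.15 m), for 0.1 s.
4. brush tip touched to the white mark of the green panel (within 15 mm of its centre) (horizontal distance between brush_tip and panel_green_mark below 0.015 m and distance between brush_tip and panel_green_mark below 0.025 m and contact force between brush and panel_green above 0.1 N and angle between panel_green's own z axis and vertical below 0.3 rad and z of panel_green_mark in the frame of rail below 0.15 m), for 0.1 s.
5. brush tip touched to the white mark of the blue panel (within 15 mm of its centre) (horizontal distance between brush_tip and panel_blue_mark below 0.015 m and distance between brush_tip and panel_blue_mark below 0.025 m and contact force between brush and panel_blue above 0.1 N and angle between panel_blue's own z axis and vertical below 0.3 rad and z of panel_blue_mark in the frame of rail below 0.15 m), for 0.1 s.
6. brush tip rinsed: dipped into the white beaker, well below its rim (horizontal distance between brush_tip and beaker_in below 0.036 m and z of brush_tip in the frame of beaker_in between -0.01 and 0.045 m and contact force between brush and the fingers above 0.5 N and angle between beaker's own z axis and vertical below 0.3 rad), for 0.15 s.
7. brush back upright in the block and every panel hung over the bar (horizontal distance between brush and block below 0.012 m and z of brush in the frame of block below 0.03 m and angle between brush's own z axis and vertical below 0.25 rad and contact force between brush and the fingers below 0.05 N and x of panel_yellow_mark in the frame of rail between -0.022 and 0.022 m and y of panel_yellow_mark in the frame of rail between -0.205 and 0.205 m and z of panel_yellow_mark in the frame of rail between 0.2 and 0.225 m and angle between the y axis of each of panel_yellow, panel_red, panel_green, panel_blue and the y axis of rail, either way round below 0.3 rad and angle between each of panel_yellow, panel_red, panel_green, panel_blue's own z axis and vertical below 0.4 rad and contact force between each of panel_yellow, panel_red, panel_green, panel_blue and rail above 0.2 N and linear speed of each of panel_yellow, panel_red, panel_green, panel_blue below 0.03 m/s and x of panel_red_mark in the frame of rail between -0.022 and 0.022 m and y of panel_red_mark in the frame of rail between -0.205 and 0.205 m and z of panel_red_mark in the frame of rail between 0.2 and 0.225 m and x of panel_green_mark in the frame of rail between -0.022 and 0.022 m and y of panel_green_mark in the frame of rail between -0.205 and 0.205 m and z of panel_green_mark in the frame of rail between 0.2 and 0.225 m and x of panel_blue_mark in the frame of rail between -0.022 and 0.022 m and y of panel_blue_mark in the frame of rail between -0.205 and 0.205 m and z of panel_blue_mark in the frame of rail between 0.2 and 0.225 m), for 0.2 s.
8. the timer's green button pressed down (value of joint start above 0.004 m), for 0.05 s.
At the end, for the whole second after the job is handed in: Every panel present hangs still from its crest on the bar (crest within 22 mm of the bar's line, aligned within 0.3 rad, tilt under 0.4 rad); the brush stands in the hole (tip under 30 mm up, within 12 mm of the axis, tilt under 0.25 rad); pot and beaker are upright (all of step 7 and angle between each of pot, beaker's own z axis and vertical below 0.2 rad); the robot touches nothing.
It fails at once if the brush pressed on a panel with more than 15 N (contact force between brush and panel_yellow above 15 N or contact force between brush and panel_red above 15 N or contact force between brush and panel_green above 15 N or contact force between brush and panel_blue above 15 N).
It fails at once if pot or beaker tipped by more than 0.6 rad (angle between any of pot, beaker's own z axis and vertical above 0.6 rad).
It fails at once if another thing on the bench moved by more than 40 mm (distance of any of weight, bottle, tape, driver, weight2 from where it was at the start of the episode above 0.04 m).
Of panel_yellow, panel_red, panel_green, panel_blue only 3 to 4 are there at a start; the rules pass over those that are not, and their reading is None.
At some moment in a run one of panel_yellow, panel_red, panel_green, panel_blue, pot, beaker may be knocked a few centimetres aside while the robot is not near it.
It also fails if it takes over 208 s, if anything falls off the work surface, if the arm or the gripper's body presses on something with over 40 N, if the wrist force passes 120 N, or if a joint passes its speed limit or range.

ROBOT

A 6-joint arm with a two-finger parallel gripper is mounted at the origin on the work surface. World frame = base frame: x ahead of the robot, y to its left, z up, the work surface at z = 0. Lengths are in m, angles in degrees, forces in N, time in s.
With the tool pointing down it reaches from about 0.275 to 0.975 m from the base axis. Payload 8.4 kg.
Tool frame: the origin (TCP) lies between the finger pads; the fingertips stand 19 mm ahead of it and the grasp point (between the pads) is the TCP; z points along the fingers, y is the line along which they close (so a half turn about z gives the same grasp; the last joint's range is limited). The gripper opens to 92 mm and grips with 3 to 60 N. Pads are 20 mm wide; open, the fingers measure 128 mm over their backs; the gripper's body (75 mm by 189 mm) begins 69 mm behind the grasp point.
Start: joints at [76.925, 20.225, 93.587, -0, 66.188, -0.138], TCP at [0.14, 0.609, 0.234] pointing down, gripper open.
Joint ranges: [-150.9, 150.9], [-52.94, 120.26], [3.33, 152.33], [-74.26, 254.26], [0, 154.13], [-172.89, 172.89]. Speed limits (degrees/s): [127.2, 127.2, 159.86, 180, 180, 180].

INTERFACE

Orientations are given as [roll, pitch, yaw] about the fixed x, y, z axes, in that order (R = Rz(yaw) Ry(pitch) Rx(roll)).
In Python, from cell import manip gives the robot as it stands.
- The arm moves only by the tool drive_tool, never from a script. Its argument "targets" is a list of rows, each a list of 7 numbers: the closure, from 0 (fully open) to 1 (shut), then the shift along the world's x, y, z as a fraction of full scale, then the turn, a rotation vector about the world's x, y, z as a fraction of full scale. A call has exactly 8 rows; each row is the pose to reach, as a shift and turn from the pose commanded when the call began, turning the shorter way round; what a row does not reach only later rows make up. Full scale, the value 1, is 12 cm for a shift and pi rad for a turn. A row lasts 1/8 s, in which the tool goes at most 62.5 mm and 10.7 degrees, less where a joint would pass 70% of its speed; a pose out of reach is approached as far as the arm can. A call with a number of a shift or a turn outside -1 to 1 is refused whole. A call with a gripper value outside its range is refused whole. The fingers move at their own pace and stop on an object; "force" is the grip in N (left out, the last holds). Time passes only in rows, so rows that repeat a pose let the fingers close, or fill a call up. It gives the time, the measured TCP pose, the force, the opening and the grip force at its end, in the units of the state.
- manip.observe(): the state, without advancing time (a new reading comes with each control period).
- manip.snapshot(name): name is "scene" or "side" or "wrist"; returns (picture, depth): 400x640x3 uint8, red, green, blue; 400x640 float32, m along the optical axis (not along the pixel's ray), 0 where there is no reading.
- manip.camera_model(name): a dict with "fx", "fy", "cx", "cy" (pixels), "world_from_camera" (4x4, takes a point from camera to world coordinates); the wrist camera has in their place "T_tool_cam" (4x4, takes a point from camera to tool coordinates, whose origin is the TCP and whose axes are the flange's). Camera axes: x right, y up, looking along -z (the intrinsics and any distortion apply to the point x, -y, -z); pixel columns grow to the right and rows downward; lengths in m; the calibration is good to about 2 mm. A picture is of the moment at which its call begins: read the wrist's pose just before it. camera_model takes no time and is no camera call.
- manip.finish_job(): hands the job in; it is judged then, once.
The state is a dict: "time": time; "joint_positions": joint angles; "joint_vel": joint speeds; "joint_torque": joint torques, N m; "position": TCP position; "orientation": TCP orientation; "contact_force": force on the tool from outside, world axes, zero at the start; "wrist_torque": the same for the moment, N m; "grip_width": opening from 0.0 (shut) to 1.0 (fully open); "gripper_force": force on a finger pad.
Only numpy, scipy, OpenCV 4.12 (cv2) and the standard library are available. Lean on these libraries where they do the work, as an engineer would, in place of code of your own. Each camera call takes 0.05 s, during which the arm holds its last target. There are 200 camera calls.

## Working session

There is one attempt and no reset: what is moved stays moved. The work goes in short steps, Python scripts to look and compute and a tool call to move; the robot and the scene stay as the last step left them, time stands still between calls to the robot, and variables do not carry over. Pictures are saved under pics/ and viewed, at most 14 in all, crops included, and the job is handed in when it is done.

Besides the shell and the picture viewer there is one more tool, called after "Emit:" as name(argument=value, ...) on one line, values as JSON. drive_tool: Moves the arm, as the interface text tells. Shift numbers are shares of 12 cm and turn numbers shares of pi rad, none past 1 either way. Its arguments: {"type":"object","properties":{"targets":{"type":"array"},"force":{"type":"number"}},"required":["targets"]}

```bash
ls; mkdir -p pics
cat > h.py <<'E'
import numpy as np, cv2
from cell import manip
from scipy.spatial.transform import Rotation as R
def grab(n):
    s=manip.observe(); m=manip.camera_model(n); p,d=manip.snapshot(n)
    if 'world_from_camera' in m: T=np.array(m['world_from_camera'])
    else:
        A=np.eye(4);A[:3,:3]=R.from_euler('xyz',s['orientation'],degrees=True).as_matrix();A[:3,3]=s['position'];T=A@np.array(m['T_tool_cam'])
    v,u=np.mgrid[:400,:640]
    P=np.stack([(u-m['cx'])/m['fx']*d,-(v-m['cy'])/m['fy']*d,-d],-1)
    W=P@T[:3,:3].T+T[:3,3]
    W[d==0]=np.nan
    return p,d,W,m,T
def save(p,n,s=1):
    cv2.imwrite('pics/'+n,cv2.resize(p[...,::-1],None,fx=s,fy=s))
E
python3 - <<'E'
from h import *
print(manip.observe())
for n in ['scene','side']:
    p,d,W,m,T=grab(n); save(p,n+'0.png',1.25); np.savez(n+'0.npz',p=p,W=W); print({k:v for k,v in m.items()})
p,d,W,m,T=grab('wrist'); print(m); np.savez('wrist0.npz',p=p,W=W)
E
```

```text
pics
{'time': 0.0, 'joint_positions': array([ 7.69268162e+01,  2.02628262e+01,  9.36266520e+01, -6.27307933e-04,
        6.61871150e+01, -1.37516797e-01]), 'joint_vel': array([-0.00543287,  0.02021727, -0.0124267 ,  0.04155557,  0.04536218,
        0.04733422]), 'joint_torque': array([ 3.53508403e-03, -5.93852949e+01, -3.34216297e+01,  6.99449354e-02,
        2.35995278e-02, -1.40802713e-04]), 'position': array([0.13981366, 0.60870617, 0.23287807]), 'orientation': array([-1.79923406e+02,  3.89730915e-04,  1.67064587e+02]), 'contact_force': array([ 0.22040994,  0.11012079, -0.50652456]), 'wrist_torque': array([-0.0485247 , -0.00646249,  0.02336952]), 'gripper_force': 0.0, 'grip_width': 1.0053780480499883}
{'fx': 517.5981439021483, 'fy': 517.5981439021483, 'cx': 320.7933541581056, 'cy': 194.5894040299335, 'world_from_camera': array([[ 0.70238062, -0.51813556,  0.48805431,  1.21572719],
       [ 0.71160469,  0.49501093, -0.49858094, -0.71064783],
       [ 0.0167403 ,  0.69749532,  0.71639378,  1.11003503],
       [ 0.        ,  0.        ,  0.        ,  1.        ]])}
{'fx': 433.8022120254693, 'fy': 433.8022120254693, 'cx': 322.1267268983551, 'cy': 199.40847619038428, 'world_from_camera': array([[ 0.90093755,  0.22159057, -0.37310743,  0.09020316],
       [-0.43392509,  0.46900971, -0.76924567, -0.86770528],
       [ 0.00453342,  0.85494298,  0.51870217,  0.65482607],
       [ 0.        ,  0.        ,  0.        ,  1.        ]])}
{'fx': 279.7740142437815, 'fy': 279.7740142437815, 'cx': 315.1385090675753, 'cy': 199.1411191273552, 'T_tool_cam': array([[ 2.62431459e-04,  9.69120712e-01,  2.46586651e-01,
         7.02075493e-02],
       [ 9.99999921e-01, -3.27765625e-04,  2.23909192e-04,
        -6.90723873e-04],
       [ 2.97817664e-04,  2.46586573e-01, -9.69120722e-01,
        -1.50586728e-01],
       [ 0.00000000e+00,  0.00000000e+00,  0.00000000e+00,
         1.00000000e+00]])}
```

View pics/scene0.png

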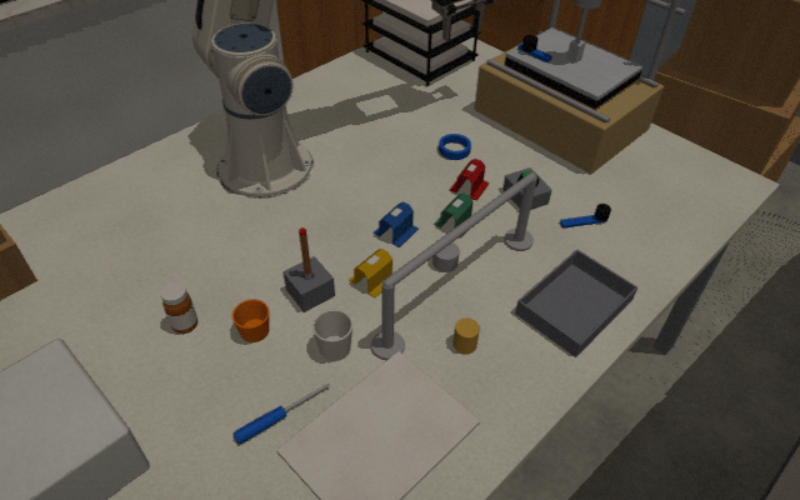

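View pics/side0.png

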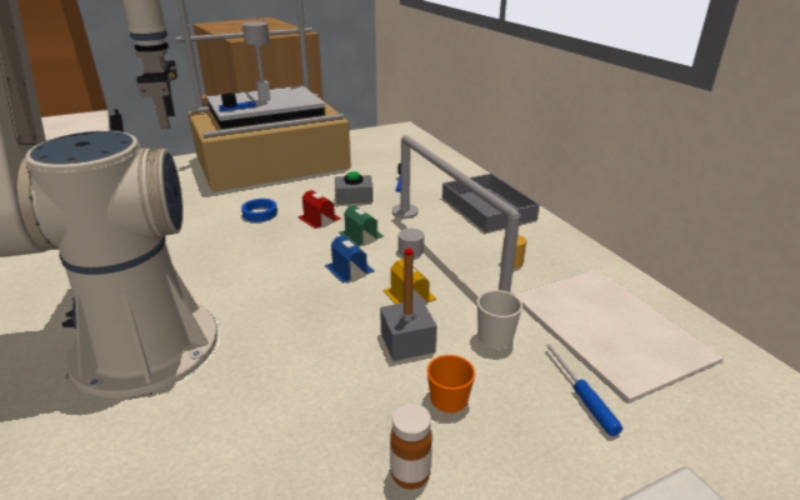

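Four panels are present (scene picture: yellow (375,272), red (470,178), green (455,212), blue (397,222)). The brush block is at (310,285), pot at (252,320), beaker at (333,337), and the rail runs from (388,340) to (520,240). Next I'll measure them with the depth.

```bash
cat > meas.py <<'E'
from h import *
def panels(clouds):
    P=np.concatenate([c[0].reshape(-1,3) for c in clouds]);W=np.concatenate([c[1].reshape(-1,3) for c in clouds])
    hsv=cv2.cvtColor(P[None],cv2.COLOR_RGB2HSV)[0].astype(int)
    ok=np.isfinite(W[:,0])&(W[:,2]>-.01)&(W[:,2]<.3)&(W[:,0]>.15)&(W[:,0]<1)&(abs(W[:,1])<.7)
    out={}
    for n,(a,b) in dict(yellow=(18,28),red=(-4,3),green=(60,90),blue=(105,118)).items():
        h=np.where(hsv[:,0]>170,hsv[:,0]-180,hsv[:,0])
        k=ok&(h>=a)&(h<=b)&(hsv[:,1]>120)&(hsv[:,2]>40)
        q=W[k&(W[:,2]>.052)&(W[:,2]<.075)]
        if len(q)<20: out[n]=None;continue
        c=np.median(q[:,:2],0); q=q[np.hypot(*(q[:,:2]-c).T)<.08]; 
        # whole crest incl. white mark
        c=np.median(q[:,:2],0); n2=ok&(W[:,2]>.057)&(W[:,2]<.075)&(np.hypot(*(W[:,:2]-c).T)<.06); r=W[n2]
        rect=cv2.minAreaRect(r[:,:2].astype(np.float32)*1000)
        (cx,cy),(w,hh),an=rect
        if w<hh: an+=90
        t=np.percentile(r[:,2],90)
        out[n]=(round(cx),round(cy),round(max(w,hh)),round(min(w,hh)),round((an+90)%180-90,1),round(t*1000))
    return out
E
python3 - <<'E'
from meas import *
S=np.load('scene0.npz');D=np.load('side0.npz')
c=[(S['p'],S['W']),(D['p'],D['W'])]
print('both',panels(c));print('scene',panels(c[:1]));print('side',panels(c[1:]))
for nm,(p,W) in zip(['scene','side'],c):
    hsv=cv2.cvtColor(p,cv2.COLOR_RGB2HSV).astype(int)
    # orange pot rim
    k=(hsv[...,0]>5)&(hsv[...,0]<14)&(hsv[...,1]>200)&(W[...,2]>.052)&(W[...,2]<.07)&(W[...,0]<.7)
    q=W[k]; print(nm,'pot',len(q), (cv2.minEnclosingCircle(q[:,:2].astype(np.float32)) if len(q)>5 else 0), np.median(q,0))
    # rail bar
    k=(W[...,2]>.2)&(W[...,2]<.216)&(W[...,0]>.3)&(W[...,0]<1)&(abs(W[...,1])<.5); q=W[k]
    m=q.mean(0);u,s,v=np.linalg.svd(q-m,full_matrices=False);t=(q-m)@v[0]
    print('bar',len(q),m,v[0],m+v[0]*t.min(),m+v[0]*t.max(),s[:3]/len(q)**.5)
def cloud(nm,x0,x1,y0,y1):
    p,W=c[0 if nm=='scene' else 1]; x0,x1,y0,y1=[int(a/1.25) for a in (x0,x1,y0,y1)]
    return p[y0:y1,x0:x1].reshape(-1,3),W[y0:y1,x0:x1].reshape(-1,3)
for nm,b in dict(scene=(312,356,312,362),side=(474,524,288,352)).items():
    p,q=cloud(nm,*b); q=q[(q[:,2]>.072)&(q[:,2]<.09)]; print('beaker',cv2.minEnclosingCircle(q[:,:2].astype(np.float32)),len(q))
for nm,b in dict(scene=(280,340,255,310),side=(375,440,300,360)).items():
    p,q=cloud(nm,*b); q=q[(q[:,2]>.054)&(q[:,2]<.066)]; print('block',cv2.minAreaRect(q[:,:2].astype(np.float32)*1000),len(q))
for nm,b in dict(scene=(295,315,225,275),side=(398,418,240,310)).items():
    p,q=cloud(nm,*b); k=(q[:,2]>.12)&(q[:,2]<.22); q=q[k]; print('brush',np.median(q[:,:2],0),q[:,2].max(),len(q))
    for z in (.13,.15,.17,.19): s=q[abs(q[:,2]-z)<.01]; print(z,np.median(s,0))
for nm,b in dict(scene=(515,540,165,190),side=(340,366,168,186)).items():
    p,q=cloud(nm,*b); h=cv2.cvtColor(p[None],cv2.COLOR_RGB2HSV)[0]; k=(h[:,0]>50)&(h[:,0]<75)&(h[:,1]>140)&(q[:,2]<.1); q=q[k]; print('btn',len(q),np.median(q,0),cv2.minEnclosingCircle(q[:,:2].astype(np.float32)))
E
```

```text
both {'yellow': (498, 611, 119, 20, 1.6, 73), 'red': (433, 336, 88, 43, -70.5, 66), 'green': (501, 208, 87, 37, -77.5, 66), 'blue': (423, 80, 85, 39, -79.0, 66)}
scene {'yellow': (498, -64, 83, 39, -85.8, 67), 'red': (436, 337, 88, 38, -72.4, 67), 'green': (501, 210, 84, 36, -79.1, 67), 'blue': (423, 80, 82, 39, -80.1, 67)}
side {'yellow': (463, 608, 119, 16, -0.1, 73), 'red': (430, 332, 81, 33, -74.5, 65), 'green': (559, 403, 47, 44, -20.2, 72), 'blue': (419, 79, 85, 31, -78.2, 65)}
scene pot 128 ((0.04114764556288719, 0.0767691507935524), 0.6098260879516602) [ 0.42303717 -0.34093919  0.0576673 ]
bar 1123 [0.65266362 0.02610965 0.20753967] [0.00230937 0.99999651 0.00128079] [ 0.65215414 -0.19450304  0.20725711] [0.65324936 0.27974489 0.20786453] [0.13188965 0.01430311 0.00325552]
side pot 333 ((0.3728675842285156, -0.38785213232040405), 0.10741302371025085) [ 0.42093592 -0.3468156   0.0583083 ]
bar 688 [0.64561889 0.00752636 0.20644147] [-0.00992402  0.99994969  0.00146254] [ 0.64750574 -0.18259388  0.20616339] [0.642969   0.27453068 0.20683199] [0.13015397 0.00479303 0.0020645 ]
be
[... 339 characters left out ...]
708984), 81.02102661132812) 845
brush [ 0.43314115 -0.19546701] 0.20137701439105438 143
0.13 [ 0.43370696 -0.19524471  0.13118501]
0.15 [ 0.43348103 -0.19593365  0.15087462]
0.17 [ 0.43326473 -0.19506594  0.17095152]
0.19 [ 0.43207811 -0.19578928  0.19157391]
brush [ 0.42534375 -0.1988161 ] 0.19959453235766744 255
0.13 [ 0.42420991 -0.19906479  0.13039347]
0.15 [ 0.42476838 -0.19894839  0.15043187]
0.17 [ 0.42484566 -0.19868838  0.17047499]
0.19 [ 0.42563599 -0.19840661  0.19185823]
btn 17 [0.55076056 0.41062858 0.07193223] ((0.5526401400566101, 0.4108104109764099), 0.016396233811974525)
btn 53 [0.55530487 0.4001994  0.06916822] ((0.555644690990448, 0.40298521518707275), 0.01858418807387352)
```

Emit:
drive_tool(targets=[[0,1,-1,0.55,0,0,-0.4281],[0,1,-1,0.55,0,0,-0.4281],[0,1,-1,0.55,0,0,-0.4281],[0,1,-1,0.55,0,0,-0.4281],[0,1,-1,0.55,0,0,-0.4281],[0,1,-1,0.55,0,0,-0.4281],[0,1,-1,0.55,0,0,-0.4281],[0,1,-1,0.55,0,0,-0.4281]])

```text
time: 1.15
position: [0.2599, 0.489, 0.2994]
orientation: [-180.0, 0.0, 90.0]
contact_force: [0.0, -0.1, 0.4]
grip_width: 1.0
gripper_force: 0.0
```

Emit:
drive_tool(targets=[[0,0.25,-0.5,0,0,0,0],[0,0.5,-1,0,0,0,0],[0,1,-1,0,0,0,0],[0,1,-1,0,0,0,0],[0,1,-1,0,0,0,0],[0,1,-1,0,0,0,0],[0,1,-1,0,0,0,0],[0,1,-1,0,0,0,0]])

```text
time: 2.15
position: [0.3793, 0.3695, 0.2996]
orientation: [-180.0, -0.0, 90.1]
contact_force: [0.2, -0.1, -0.8]
grip_width: 1.0
gripper_force: 0.0
```

Emit:
drive_tool(targets=[[0,0.4,-1,0,0,0,0],[0,0.4,-1,0,0,0,0],[0,0.4,-1,0,0,0,0],[0,0.4,-1,0,0,0,0],[0,0.4,-1,0,0,0,0],[0,0.4,-1,0,0,0,0],[0,0.4,-1,0,0,0,0],[0,0.4,-1,0,0,0,0]])

```text
time: 3.15
position: [0.4278, 0.2495, 0.2995]
orientation: [-180.0, 0.0, 90.0]
contact_force: [-0.2, 0.2, -0.4]
grip_width: 0.999
gripper_force: 0.0
```

Emit:
drive_tool(targets=[[0,0,-1,0,0,0,0],[0,0,-1,0,0,0,0],[0,0,-1,0,0,0,0],[0,0,-1,0,0,0,0],[0,0,-1,0,0,0,0],[0,0,-1,0,0,0,0],[0,0,-1,0,0,0,0],[0,0,-1,0,0,0,0]])

```text
time: 4.15
position: [0.4279, 0.1295, 0.2995]
orientation: [-180.0, -0.0, 90.0]
contact_force: [0.1, 0.1, -0.2]
grip_width: 1.005
gripper_force: 0.0
```

Run:
```python
from meas import *
s=manip.observe();print(s['time'],s['position'],s['orientation'],s['joint_positions'].round(1))
p,d,W,m,T=grab('wrist'); save(p,'w1.png'); np.savez('w1.npz',p=p,W=W)
print(panels([(p,W)]))
```

```text
4.15 [0.42786966 0.12946988 0.29951523] [-1.79990701e+02 -2.61019473e-06  9.00407057e+01] [ 16.6   0.2 109.6   0.   70.2  16.6]
{'yellow': (494, -60, 71, 31, -86.7, 64), 'red': (437, 325, 61, 33, -73.9, 64), 'green': None, 'blue': (420, 80, 80, 33, -81.4, 64)}
```

View pics/w1.png

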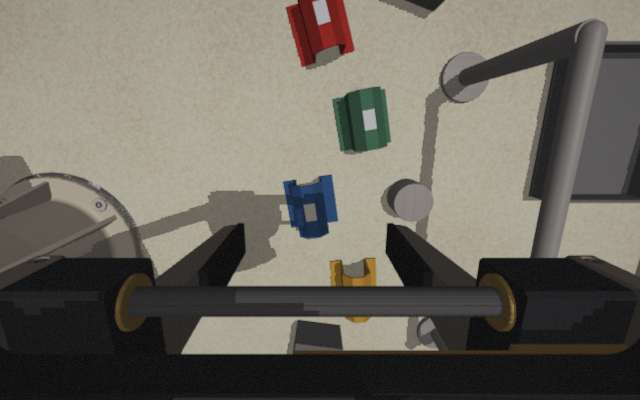

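Wrist view: blue mark (310,213), green mark (369,119), red mark (321,12), brass weight (410,200), and the bar is at upper right. Next I'll locate the marks.

```bash
cat > marks.py <<'E'
from h import *
NOM=dict(yellow=(.498,-.064),red=(.435,.335),green=(.501,.209),blue=(.421,.08))
def marks(p,W,nom=NOM,rad=.07):
    hsv=cv2.cvtColor(p,cv2.COLOR_RGB2HSV).astype(int); out={}
    for n,c in nom.items():
        near=(np.hypot(W[...,0]-c[0],W[...,1]-c[1])<rad)&(W[...,2]>.054)&(W[...,2]<.074)
        if near.sum()<15: out[n]=None; continue
        vmax=np.percentile(hsv[...,2][near],99)
        k=(near&(hsv[...,1]<70)&(hsv[...,2]>.6*vmax)).astype(np.uint8)
        nn,l,st,_=cv2.connectedComponentsWithStats(k)
        if nn<2: out[n]=None; continue
        i=1+st[1:,4].argmax(); q=W[l==i]
        (cx,cy),(a,b),_=cv2.minAreaRect(q[:,:2].astype(np.float32)*1000)
        # channel direction from crest points
        r=W[near&(W[...,2]>.058)][:,:2]; r=r-np.median(r,0); v=np.linalg.svd(r,full_matrices=False)[2][0]
        out[n]=(len(q),*(q.mean(0)*1000).round().astype(int),'rect',round(cx),round(cy),round(a),round(b),'yaw',round(np.degrees(np.arctan2(v[1],v[0]))%180,1))
    return out
E
python3 - <<'E'
from marks import *
for f in ('w1','scene0','side0'):
    z=np.load(f+'.npz'); r=marks(z['p'],z['W']); print(f,*r.items(),sep='\n')
z=np.load('w1.npz'); W=z['W']
k=(W[...,2]>.19)&(W[...,2]<.22)&(W[...,0]>.6)&(W[...,0]<.7);q=W[k]
for y in (.1,.15,.2,.25,.28):
    s=q[abs(q[:,1]-y)<.01]
    if len(s): print('bar',y,s[:,0].min(),s[:,0].max(),s[s[:,2].argmax()],len(s))
for f in ('scene0','side0'):
    z=np.load(f+'.npz'); W=z['W']
    for a,b in ((-.3,0.0),(.1,.4)):
        k=(W[...,2]>.03)&(W[...,2]<.18)&(abs(W[...,0]-.65)<.04)&(W[...,1]>a)&(W[...,1]<b); q=W[k]; print('post',f,len(q),np.median(q,0),q.min(0),q.max(0))
    for n,c,h in (('pot',(.42,-.34),.06),):
        k=(np.hypot(W[...,0]-c[0],W[...,1]-c[1])<.07)&(W[...,2]>h-.006)&(W[...,2]<h+.006);q=W[k]; print(n,len(q),cv2.minEnclosingCircle(q[:,:2].astype(np.float32)))
E
```

```text
w1
('yellow', None)
('red', (329, np.int64(434), np.int64(335), np.int64(64), 'rect', 434, 336, 16, 27, 'yaw', np.float64(109.4)))
('green', (278, np.int64(498), np.int64(209), np.int64(64), 'rect', 498, 209, 17, 28, 'yaw', np.float64(100.5)))
('blue', (216, np.int64(419), np.int64(81), np.int64(64), 'rect', 419, 80, 17, 28, 'yaw', np.float64(98.4)))
scene0
('yellow', (37, np.int64(496), np.int64(-63), np.int64(65), 'rect', 496, -61, 17, 25, 'yaw', np.float64(93.5)))
('red', (26, np.int64(434), np.int64(337), np.int64(64), 'rect', 435, 336, 18, 27, 'yaw', np.float64(107.3)))
('green', (40, np.int64(500), np.int64(211), np.int64(65), 'rect', 499, 211, 18, 31, 'yaw', np.float64(101.0)))
('blue', (44, np.int64(419), np.int64(81), np.int64(64), 'rect', 415, 80, 29, 31, 'yaw', np.float64(98.2)))
side0
('yellow', (2, np.int64(502), np.int64(-70), np.int64(64), 'rect', 502, -70, 7, 0, 'yaw', np.float64(98.6)))
('red', (18, np.int64(435), np.int64(337), np.int64(64), 'rect', 433, 337, 17, 23, 'yaw', np.float64(105.9)))
('green', (33, np.int64(500), np.int64(211), np.int64(64), 'rect', 499, 2
[... 523 characters left out ...]
880601560577 [0.64743418 0.27088008 0.21069609] 471
post scene0 522 [ 0.6554233  -0.17842247  0.08161951] [ 0.61024284 -0.27793609  0.03047097] [ 0.66646828 -0.16185756  0.17975599]
post scene0 323 [0.65393804 0.26222875 0.10760126] [0.63706208 0.25276089 0.03062719] [0.66150766 0.27950333 0.17981357]
pot 190 ((0.42836636304855347, -0.34273821115493774), 0.0402185320854187)
post side0 676 [ 0.64260802 -0.1793116   0.09254669] [ 0.61001421 -0.27275845  0.03341177] [ 0.66126287 -0.16110951  0.17961004]
post side0 324 [0.64355113 0.2617168  0.11248291] [0.63408883 0.25299859 0.03003638] [0.65971038 0.27383218 0.17975432]
pot 313 ((0.42877984046936035, -0.34400004148483276), 0.03861033171415329)
```

Emit:
drive_tool(targets=[[0,0,-0.5,0,0,0,0],[0,0,-1,0,0,0,0],[0,0,-1,0,0,0,0],[0,0,-1,0,0,0,0],[0,0,-1,0,0,0,0],[0,0,-1,0,0,0,0],[0,0,-1,0,0,0,0],[0,0,-1,0,0,0,0]])

```text
time: 5.2
position: [0.4279, 0.0095, 0.2996]
orientation: [-180.0, -0.0, 90.0]
contact_force: [0.1, 1.0, -1.3]
grip_width: 1.004
gripper_force: 0.0
```

Emit:
drive_tool(targets=[[0,0,-0.5,0,0,0,0],[0,0,-1,0,0,0,0],[0,0,-1,0,0,0,0],[0,0,-1,0,0,0,0],[0,0,-1,0,0,0,0],[0,0,-1,0,0,0,0],[0,0,-1,0,0,0,0],[0,0,-1,0,0,0,0]])

```text
time: 6.2
position: [0.428, -0.1105, 0.2996]
orientation: [180.0, 0.0, 90.0]
contact_force: [0.0, -1.0, -0.0]
grip_width: 0.999
gripper_force: 0.0
```

Run:
```python
from marks import *
s=manip.observe();print(s['time'],s['position'])
p,d,W,m,T=grab('wrist'); save(p,'w2.png'); np.savez('w2.npz',p=p,W=W)
print(marks(p,W))
k=(W[...,2]>.06)&(W[...,2]<.21)&(np.hypot(W[...,0]-.428,W[...,1]+.192)<.03);q=W[k]
for z in (.1,.12,.14,.16,.18,.2):
    s=q[abs(q[:,2]-z)<.01]; 
    if len(s): print(z,s.min(0),s.max(0),s.mean(0),len(s))
k=(W[...,2]>.056)&(W[...,2]<.064)&(np.hypot(W[...,0]-.428,W[...,1]+.192)<.07);print(cv2.minAreaRect(W[k][:,:2].astype(np.float32)*1000))
```

```text
6.2 [ 0.42801104 -0.11049016  0.2996252 ]
{'yellow': (239, np.int64(495), np.int64(-64), np.int64(64), 'rect', 494, -64, 17, 26, 'yaw', np.float64(94.7)), 'red': None, 'green': None, 'blue': (337, np.int64(419), np.int64(80), np.int64(64), 'rect', 419, 80, 17, 27, 'yaw', np.float64(99.7))}
0.1 [ 0.41998298 -0.19321312  0.0905628 ] [ 0.43487091 -0.18515503  0.10956557] [ 0.42789556 -0.1872615   0.10008723] 60
0.12 [ 0.42014297 -0.19181536  0.11000113] [ 0.43545702 -0.18504749  0.12955518] [ 0.42744154 -0.18740852  0.11990344] 77
0.14 [ 0.42046739 -0.19189263  0.13008208] [ 0.43528217 -0.18521042  0.14989709] [ 0.42792576 -0.18727505  0.1401438 ] 93
0.16 [ 0.41983779 -0.19445278  0.15009955] [ 0.43480327 -0.18531576  0.16987214] [ 0.42764629 -0.18717242  0.16032503] 104
0.18 [ 0.42008015 -0.19209324  0.17028523] [ 0.43538694 -0.18498748  0.18988568] [ 0.42755496 -0.18736056  0.18020944] 132
0.2 [ 0.42049559 -0.19802016  0.19002273] [ 0.43494609 -0.18488817  0.20024103] [ 0.42763528 -0.19057938  0.19596006] 180
((427.7954406738281, -193.5180206298828), (80.48406219482422, 79.96788024902344), 81.6973648071289)
```

View pics/w2.png

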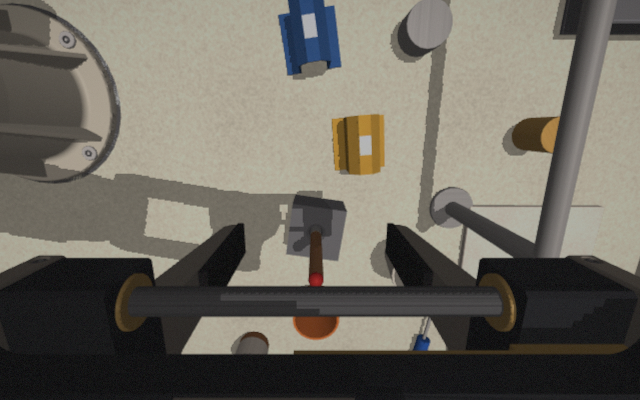

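The picture shows the upright brush (red top (316,281)) in the block and the yellow mark at (365,145). I'll go over the brush and grasp it.

Emit:
drive_tool(targets=[[0,0,-0.3,0,0,0,0],[0,0,-0.68,0,0,0,0],[0,0,-0.68,0,0,0,0],[0,0,-0.68,-0.3,0,0,0],[0,0,-0.68,-0.6,0,0,0],[0,0,-0.68,-0.8,0,0,0],[0,0,-0.68,-1,0,0,0],[0,0,-0.68,-1,0,0,0]])

```text
time: 7.25
position: [0.4268, -0.1912, 0.1783]
orientation: [-179.8, -0.1, 90.0]
contact_force: [-0.0, 0.3, 0.4]
grip_width: 0.998
gripper_force: 0.0
```

Emit:
drive_tool(targets=[[0,0,0,-0.2,0,0,0],[0,0,0,-0.2,0,0,0],[1,0,0,-0.2,0,0,0],[1,0,0,-0.2,0,0,0],[1,0,0,-0.2,0,0,0],[1,0,0,-0.2,0,0,0],[1,0,0,-0.2,0,0,0],[1,0,0,-0.2,0,0,0]], force=20)

```text
time: 8.25
position: [0.4279, -0.1925, 0.1556]
orientation: [-180.0, -0.0, 90.0]
contact_force: [0.2, -0.1, -0.2]
grip_width: 0.367
gripper_force: 0.0
```

Emit:
drive_tool(targets=[[1,0,0,0,0,0,0],[1,0,0,0,0,0,0],[1,0,0,0.1,0,0,0],[1,0,0,0.3,0,0,0],[1,0,0,0.5,0,0,0],[1,0,0,0.6,0,0,0],[1,0,0,0.7,0,0,0],[1,0,0,0.7,0,0,0]])

```text
time: 9.25
position: [0.4282, -0.1926, 0.2402]
orientation: [179.9, 0.0, 90.0]
contact_force: [-0.1, 0.1, -1.6]
grip_width: 0.168
gripper_force: 20.0
```

Emit:
drive_tool(targets=[[1,0,0,0.2,0,0,0],[1,0,0,0.3,0,0,0],[1,0,0,0.3,0,0,0],[1,0,0,0.3,0,0,0],[1,0,0,0.3,0,0,0],[1,0,0,0.3,0,0,0],[1,0,0,0.3,0,0,0],[1,0,0,0.3,0,0,0]])

```text
time: 10.25
position: [0.4279, -0.1925, 0.2755]
orientation: [-180.0, 0.0, 90.0]
contact_force: [0.6, -0.8, -0.2]
grip_width: 0.167
gripper_force: 20.0
```

```bash
cat > brush.py <<'E'
from marks import *
def look(full=True):
    s=manip.observe();t=s['position'];print(s['time'],t,s['contact_force'].round(1))
    for n in ('scene','side'):
        p,d,W,m,T=grab(n)
        if n=='scene': print(*marks(p,W,rad=.1).items(),sep='\n'); save(p,'last_scene.png',1.25)
        for nm,c,h in (('pot',(.4285,-.343),.06),('beaker',(.579,-.252),.08)):
            k=(np.hypot(W[...,0]-c[0],W[...,1]-c[1])<.075)&(W[...,2]>h-.007)&(W[...,2]<h+.007);q=W[k]
            if len(q)>20: print(n,nm,len(q),np.round(cv2.minEnclosingCircle(q[:,:2].astype(np.float32))[0],3),round(cv2.minEnclosingCircle(q[:,:2].astype(np.float32))[1],3))
        k=(np.hypot(W[...,0]-t[0],W[...,1]-t[1])<.025)&(W[...,2]<t[2]-.03)&(W[...,2]>t[2]-.17);q=W[k]
        for a in (-.14,-.12,-.1,-.08,-.06):
            g=q[abs(q[:,2]-t[2]-a)<.01]
            if len(g): print(n,'brush',a,(np.median(g,0)-t).round(4)[:2],len(g),(g[:,2].min()-t[2]).round(3))
if __name__=='__main__': look()
E
python3 brush.py
```

```text
10.25 [ 0.42791421 -0.19246831  0.27552373] [ 0.6 -0.8 -0.2]
('yellow', (37, np.int64(495), np.int64(-62), np.int64(64), 'rect', 496, -63, 16, 24, 'yaw', np.float64(90.8)))
('red', (26, np.int64(434), np.int64(337), np.int64(64), 'rect', 433, 337, 17, 28, 'yaw', np.float64(105.6)))
('green', (40, np.int64(499), np.int64(211), np.int64(64), 'rect', 499, 210, 20, 29, 'yaw', np.float64(100.0)))
('blue', (43, np.int64(418), np.int64(82), np.int64(63), 'rect', 415, 80, 29, 31, 'yaw', np.float64(100.2)))
scene pot 209 [ 0.429 -0.341] 0.04
scene beaker 218 [ 0.58  -0.251] 0.042
scene brush -0.14 [ 0.0039 -0.0031] 21 -0.148
scene brush -0.12 [ 0.0054 -0.0042] 31 -0.13
scene brush -0.1 [ 0.0055 -0.0044] 33 -0.109
scene brush -0.08 [ 0.0054 -0.0036] 36 -0.09
scene brush -0.06 [ 0.0057 -0.0048] 37 -0.07
side pot 343 [ 0.429 -0.344] 0.039
side beaker 272 [ 0.579 -0.251] 0.042
side brush -0.14 [-0.0026 -0.0059] 44 -0.146
side brush -0.12 [-0.0035 -0.006 ] 60 -0.13
side brush -0.1 [-0.0039 -0.0063] 65 -0.11
side brush -0.08 [-0.0033 -0.0068] 65 -0.09
side brush -0.06 [-0.0039 -0.0061] 71 -0.07
```

Emit:
drive_tool(targets=[[1,0,-0.3,0,0,0,0],[1,0,-0.6,0,0,0,0],[1,0,-0.9,0,0,0,0],[1,0,-1,0,0,0,0],[1,0,-1,0,0,0,0],[1,0,-1,0,0,0,0],[1,0,-1,0,0,0,0],[1,0,-1,0,0,0,0]])

```text
time: 11.35
position: [0.428, -0.3119, 0.2757]
orientation: [180.0, 0.0, 90.0]
contact_force: [-0.0, -0.0, -0.4]
grip_width: 0.175
gripper_force: 20.0
```

Emit:
drive_tool(targets=[[1,0,-0.25,0,0,0,0],[1,0,-0.25,0,0,0,0],[1,0,-0.25,-0.3,0,0,0],[1,0,-0.25,-0.6,0,0,0],[1,0,-0.25,-0.93,0,0,0],[1,0,-0.25,-0.93,0,0,0],[1,0,-0.25,-0.93,0,0,0],[1,0,-0.25,-0.93,0,0,0]])

```text
time: 12.35
position: [0.4289, -0.343, 0.1658]
orientation: [179.9, 0.1, 90.0]
contact_force: [-0.3, -0.3, 0.0]
grip_width: 0.171
gripper_force: 20.0
```

Emit:
drive_tool(targets=[[1,0,0,0,0,0,0],[1,0,0,0,0,0,0],[1,0,0,0.3,0,0,0],[1,0,0,0.6,0,0,0],[1,0,0,0.93,0,0,0],[1,0,0,0.93,0,0,0],[1,0,0,0.93,0,0,0],[1,0,0,0.93,0,0,0]])

```text
time: 13.35
position: [0.4273, -0.342, 0.2742]
orientation: [-179.9, -0.1, 90.0]
contact_force: [-0.1, 0.3, -1.7]
grip_width: 0.173
gripper_force: 20.0
```

Emit:
drive_tool(targets=[[1,0.1,0.3,0,0,0,0],[1,0.2,0.6,0,0,0,0],[1,0.28,0.9,0,0,0,0],[1,0.28,1,0,0,0,0],[1,0.28,1,0,0,0,0],[1,0.28,1,0,0,0,0],[1,0.28,1,0,0,0,0],[1,0.28,1,0,0,0,0]])

```text
time: 14.35
position: [0.4614, -0.2231, 0.2755]
orientation: [-180.0, 0.0, 90.0]
contact_force: [0.3, -0.6, -0.4]
grip_width: 0.17
gripper_force: 20.0
```

Emit:
drive_tool(targets=[[1,0.1,0.3,0,0,0,0],[1,0.2,0.6,0,0,0,0],[1,0.28,0.9,0,0,0,0],[1,0.28,1,0,0,0,0],[1,0.28,1,0,0,0,0],[1,0.28,1,0,0,0,0],[1,0.28,1,0,0,0,0],[1,0.28,1,0,0,0,0]])

```text
time: 15.35
position: [0.495, -0.1031, 0.2756]
orientation: [-180.0, 0.0, 89.9]
contact_force: [0.9, -0.0, -0.4]
grip_width: 0.168
gripper_force: 20.0
```

```bash
python3 brush.py
```

```text
15.35 [ 0.49501212 -0.10311294  0.27557743] [ 0.9 -0.  -0.4]
('yellow', (36, np.int64(496), np.int64(-63), np.int64(65), 'rect', 494, -61, 26, 16, 'yaw', np.float64(90.9)))
('red', (26, np.int64(435), np.int64(337), np.int64(65), 'rect', 434, 339, 14, 28, 'yaw', np.float64(109.1)))
('green', (39, np.int64(499), np.int64(211), np.int64(64), 'rect', 498, 211, 19, 32, 'yaw', np.float64(103.9)))
('blue', (42, np.int64(419), np.int64(81), np.int64(64), 'rect', 418, 81, 30, 28, 'yaw', np.float64(98.4)))
scene pot 207 [ 0.428 -0.343] 0.039
scene beaker 163 [ 0.555 -0.292] 0.042
scene brush -0.14 [ 0.0041 -0.0042] 18 -0.147
scene brush -0.12 [ 0.0057 -0.004 ] 28 -0.129
scene brush -0.1 [ 0.0041 -0.0053] 32 -0.11
scene brush -0.08 [ 0.0042 -0.0044] 35 -0.09
scene brush -0.06 [ 0.0049 -0.0038] 34 -0.069
side pot 350 [ 0.427 -0.344] 0.039
side beaker 182 [ 0.555 -0.292] 0.04
side brush -0.14 [-0.0025 -0.0058] 36 -0.146
side brush -0.12 [-0.0036 -0.0057] 45 -0.129
side brush -0.1 [-0.0026 -0.0062] 52 -0.109
side brush -0.08 [-0.0036 -0.0061] 55 -0.09
side brush -0.06 [-0.0035 -0.0057] 60 -0.069
```

Emit:
drive_tool(targets=[[1,0,0.33,0,0,0,0],[1,0,0.33,0,0,0,0],[1,0,0.33,-0.2,0,0,0],[1,0,0.33,-0.4,0,0,0],[1,0,0.33,-0.5,0,0,0],[1,0,0.33,-0.58,0,0,0],[1,0,0.33,-0.58,0,0,0],[1,0,0.33,-0.58,0,0,0]])

```text
time: 16.45
position: [0.4954, -0.063, 0.2066]
orientation: [180.0, 0.0, 90.0]
contact_force: [-0.3, -0.7, 1.9]
grip_width: 0.171
gripper_force: 20.0
```

Emit:
drive_tool(targets=[[1,0,0,0,0,0,0],[1,0,0,0,0,0,0],[1,0,0,0,0,0,0],[1,0,0,0,0,0,0],[1,0,0,0,0,0,0],[1,0,0,0,0,0,0],[1,0,0,0,0,0,0],[1,0,0,0,0,0,0]])

```text
time: 17.45
position: [0.4952, -0.0629, 0.206]
orientation: [180.0, 0.0, 90.0]
contact_force: [0.8, -1.1, 0.8]
grip_width: 0.167
gripper_force: 20.0
```

Run:
```python
from marks import *
s=manip.observe();t=s['position'];print(t,s['contact_force'])
p,d,W,m,T=grab('side'); c=T; 
q=np.linalg.inv(T)@np.r_[.495,-.063,.08,1]; u=int(m['cx']+m['fx']*q[0]/-q[2]); v=int(m['cy']-m['fy']*q[1]/-q[2]); print(u,v)
save(p[v-50:v+50,u-60:u+60],'touch1.png',5)
```

```text
[ 0.49524243 -0.06286689  0.206021  ] [ 0.75967057 -1.13782833  0.77332305]
327 209
```

View pics/touch1.png

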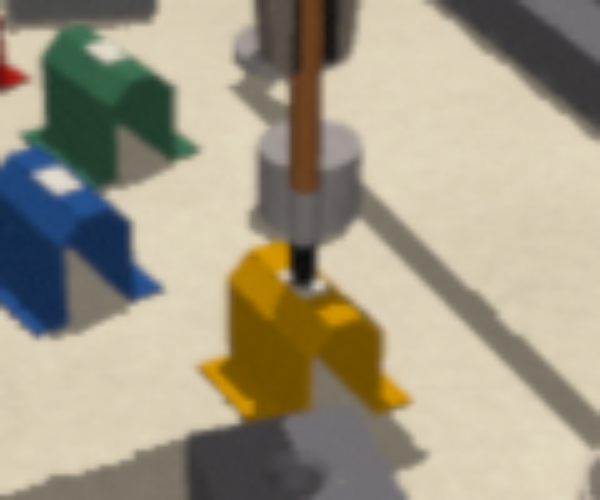

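The tuft rests on the white mark of the yellow panel (crop 305,285), so I'll go on to red.

Emit:
drive_tool(targets=[[1,0,0,0.3,0,0,0],[1,0,0,0.58,0,0,0],[1,-0.1,0.3,0.58,0,0,0],[1,-0.13,0.6,0.58,0,0,0],[1,-0.13,0.9,0.58,0,0,0],[1,-0.13,1,0.58,0,0,0],[1,-0.13,1,0.58,0,0,0],[1,-0.13,1,0.58,0,0,0]])

```text
time: 18.5
position: [0.4795, 0.0563, 0.2754]
orientation: [-180.0, 0.0, 90.0]
contact_force: [-0.5, -0.2, -0.6]
grip_width: 0.171
gripper_force: 20.0
```

Emit:
drive_tool(targets=[[1,-0.05,0.3,0,0,0,0],[1,-0.13,0.6,0,0,0,0],[1,-0.13,0.9,0,0,0,0],[1,-0.13,1,0,0,0,0],[1,-0.13,1,0,0,0,0],[1,-0.13,1,0,0,0,0],[1,-0.13,1,0,0,0,0],[1,-0.13,1,0,0,0,0]])

```text
time: 19.5
position: [0.464, 0.1765, 0.2756]
orientation: [180.0, 0.0, 90.0]
contact_force: [-0.4, -0.4, 0.2]
grip_width: 0.171
gripper_force: 20.0
```

Emit:
drive_tool(targets=[[1,-0.05,0.3,0,0,0,0],[1,-0.12,0.6,0,0,0,0],[1,-0.24,0.9,0,0,0,0],[1,-0.24,1,0,0,0,0],[1,-0.24,1,0,0,0,0],[1,-0.24,1,0,0,0,0],[1,-0.24,1,0,0,0,0],[1,-0.24,1,0,0,0,0]])

```text
time: 20.5
position: [0.4354, 0.2965, 0.2756]
orientation: [180.0, 0.0, 90.0]
contact_force: [0.1, -0.3, -0.6]
grip_width: 0.171
gripper_force: 20.0
```

```bash
python3 brush.py | grep -v brush
```

```text
20.5 [0.43536463 0.29651834 0.27561841] [ 0.1 -0.3 -0.6]
('yellow', (37, np.int64(495), np.int64(-63), np.int64(65), 'rect', 495, -63, 16, 22, 'yaw', np.float64(92.7)))
('red', (26, np.int64(435), np.int64(337), np.int64(65), 'rect', 434, 338, 17, 32, 'yaw', np.float64(108.1)))
('green', (41, np.int64(499), np.int64(210), np.int64(65), 'rect', 498, 211, 20, 32, 'yaw', np.float64(99.4)))
('blue', (41, np.int64(419), np.int64(82), np.int64(65), 'rect', 418, 81, 27, 32, 'yaw', np.float64(99.2)))
scene pot 214 [ 0.429 -0.343] 0.04
scene beaker 163 [ 0.553 -0.296] 0.042
side pot 344 [ 0.429 -0.344] 0.039
side beaker 183 [ 0.555 -0.293] 0.04
```

Emit:
drive_tool(targets=[[1,0,0.33,0,0,0,0],[1,0,0.33,0,0,0,0],[1,0,0.33,-0.2,0,0,0],[1,0,0.33,-0.4,0,0,0],[1,0,0.33,-0.5,0,0,0],[1,0,0.33,-0.58,0,0,0],[1,0,0.33,-0.58,0,0,0],[1,0,0.33,-0.58,0,0,0]])

```text
time: 21.6
position: [0.4354, 0.3368, 0.2067]
orientation: [180.0, -0.0, 90.0]
contact_force: [0.3, -0.1, 1.0]
grip_width: 0.17
gripper_force: 20.0
```

Emit:
drive_tool(targets=[[1,0,0,0,0,0,0],[1,0,0,0,0,0,0],[1,0,0,0,0,0,0],[1,0,0,0,0,0,0],[1,0,0,0.3,0,0,0],[1,0,0,0.58,0,0,0],[1,0,0,0.58,0,0,0],[1,0,0,0.58,0,0,0]])

```text
time: 22.6
position: [0.4347, 0.3365, 0.2747]
orientation: [-180.0, 0.0, 90.0]
contact_force: [0.3, 0.3, -1.5]
grip_width: 0.165
gripper_force: 20.0
```

Emit:
drive_tool(targets=[[1,0.2,-0.3,0,0,0,0],[1,0.4,-0.6,0,0,0,0],[1,0.53,-0.9,0,0,0,0],[1,0.53,-1,0,0,0,0],[1,0.53,-1,0,0,0,0],[1,0.53,-1,0,0,0,0],[1,0.53,-1,0,0,0,0],[1,0.53,-1,0,0,0,0]])

```text
time: 23.6
position: [0.4985, 0.2174, 0.2756]
orientation: [180.0, -0.0, 90.1]
contact_force: [0.5, 0.6, -0.4]
grip_width: 0.171
gripper_force: 20.0
```

```bash
python3 brush.py | grep -v brush
```

```text
23.6 [0.49853293 0.21742019 0.27559519] [ 0.5  0.6 -0.4]
('yellow', (37, np.int64(496), np.int64(-63), np.int64(65), 'rect', 495, -63, 20, 24, 'yaw', np.float64(90.9)))
('red', (26, np.int64(434), np.int64(337), np.int64(64), 'rect', 433, 338, 16, 29, 'yaw', np.float64(113.5)))
('green', (38, np.int64(499), np.int64(212), np.int64(64), 'rect', 499, 212, 18, 32, 'yaw', np.float64(102.0)))
('blue', (34, np.int64(421), np.int64(81), np.int64(65), 'rect', 421, 82, 17, 26, 'yaw', np.float64(99.1)))
scene pot 202 [ 0.427 -0.343] 0.04
scene beaker 164 [ 0.556 -0.291] 0.041
side pot 345 [ 0.428 -0.344] 0.039
side beaker 184 [ 0.555 -0.292] 0.041
```

Emit:
drive_tool(targets=[[1,0,-0.05,0,0,0,0],[1,0,-0.05,0,0,0,0],[1,0,-0.05,-0.2,0,0,0],[1,0,-0.05,-0.4,0,0,0],[1,0,-0.05,-0.5,0,0,0],[1,0,-0.05,-0.58,0,0,0],[1,0,-0.05,-0.58,0,0,0],[1,0,-0.05,-0.58,0,0,0]])

```text
time: 24.7
position: [0.4989, 0.2108, 0.2066]
orientation: [180.0, -0.0, 90.0]
contact_force: [-0.2, 0.3, 0.6]
grip_width: 0.169
gripper_force: 20.0
```

Emit:
drive_tool(targets=[[1,0,0,0,0,0,0],[1,0,0,0,0,0,0],[1,0,0,0,0,0,0],[1,0,0,0,0,0,0],[1,0,0,0.3,0,0,0],[1,0,0,0.58,0,0,0],[1,0,0,0.58,0,0,0],[1,0,0,0.58,0,0,0]])

```text
time: 25.7
position: [0.4984, 0.2106, 0.2748]
orientation: [-180.0, 0.0, 90.0]
contact_force: [-0.2, -0.2, -0.3]
grip_width: 0.169
gripper_force: 20.0
```

Emit:
drive_tool(targets=[[1,-0.2,-0.3,0,0,0,0],[1,-0.4,-0.6,0,0,0,0],[1,-0.66,-0.9,0,0,0,0],[1,-0.66,-1,0,0,0,0],[1,-0.66,-1,0,0,0,0],[1,-0.66,-1,0,0,0,0],[1,-0.66,-1,0,0,0,0],[1,-0.66,-1,0,0,0,0]])

```text
time: 26.7
position: [0.4198, 0.0912, 0.2754]
orientation: [-180.0, 0.0, 90.0]
contact_force: [0.2, 0.3, -0.5]
grip_width: 0.17
gripper_force: 20.0
```

```bash
python3 brush.py | grep -v brush
```

```text
26.7 [0.41975064 0.09122851 0.27540823] [ 0.2  0.3 -0.5]
('yellow', (37, np.int64(496), np.int64(-63), np.int64(65), 'rect', 495, -64, 23, 18, 'yaw', np.float64(91.9)))
('red', (26, np.int64(435), np.int64(337), np.int64(65), 'rect', 435, 338, 16, 30, 'yaw', np.float64(108.7)))
('green', (38, np.int64(499), np.int64(211), np.int64(65), 'rect', 499, 211, 16, 35, 'yaw', np.float64(101.6)))
('blue', (38, np.int64(419), np.int64(83), np.int64(64), 'rect', 418, 85, 24, 31, 'yaw', np.float64(99.1)))
scene pot 209 [ 0.429 -0.342] 0.04
scene beaker 160 [ 0.555 -0.295] 0.042
side pot 342 [ 0.429 -0.344] 0.038
side beaker 185 [ 0.555 -0.293] 0.04
```

Emit:
drive_tool(targets=[[1,0,-0.08,0,0,0,0],[1,0,-0.08,0,0,0,0],[1,0,-0.08,-0.2,0,0,0],[1,0,-0.08,-0.4,0,0,0],[1,0,-0.08,-0.5,0,0,0],[1,0,-0.08,-0.58,0,0,0],[1,0,-0.08,-0.58,0,0,0],[1,0,-0.08,-0.58,0,0,0]])

```text
time: 27.8
position: [0.4197, 0.0812, 0.2065]
orientation: [180.0, -0.0, 90.0]
contact_force: [-0.9, 0.3, 1.0]
grip_width: 0.167
gripper_force: 20.0
```

Emit:
drive_tool(targets=[[1,0,0,0,0,0,0],[1,0,0,0,0,0,0],[1,0,0,0,0,0,0],[1,0,0,0,0,0,0],[1,0,0,0.3,0,0,0],[1,0,0,0.58,0,0,0],[1,0,0,0.58,0,0,0],[1,0,0,0.58,0,0,0]])

```text
time: 28.8
position: [0.4192, 0.0811, 0.2748]
orientation: [-180.0, 0.0, 90.0]
contact_force: [-0.0, -0.1, -0.8]
grip_width: 0.168
gripper_force: 20.0
```

Emit:
drive_tool(targets=[[1,0.1,-0.3,0,0,0,0],[1,0.2,-0.6,0,0,0,0],[1,0.3,-0.9,0,0,0,0],[1,0.36,-1,0,0,0,0],[1,0.36,-1,0,0,0,0],[1,0.36,-1,0,0,0,0],[1,0.36,-1,0,0,0,0],[1,0.36,-1,0,0,0,0]])

```text
time: 29.8
position: [0.4626, -0.0382, 0.2756]
orientation: [180.0, -0.0, 90.1]
contact_force: [-0.3, 0.0, 0.5]
grip_width: 0.17
gripper_force: 20.0
```

Emit:
drive_tool(targets=[[1,0.1,-0.3,0,0,0,0],[1,0.2,-0.6,0,0,0,0],[1,0.3,-0.9,0,0,0,0],[1,0.36,-1,0,0,0,0],[1,0.36,-1,0,0,0,0],[1,0.36,-1,0,0,0,0],[1,0.36,-1,0,0,0,0],[1,0.36,-1,0,0,0,0]])

```text
time: 30.8
position: [0.5058, -0.1582, 0.2757]
orientation: [180.0, 0.0, 90.1]
contact_force: [-0.9, 0.3, -1.0]
grip_width: 0.168
gripper_force: 20.0
```

```bash
sed -i "s/(.579,-.252)/(.555,-.293)/" brush.py; python3 brush.py | grep -v side.br
```

```text
30.8 [ 0.50583175 -0.15823029  0.27572744] [-0.9  0.3 -1. ]
('yellow', (37, np.int64(496), np.int64(-63), np.int64(65), 'rect', 496, -62, 15, 24, 'yaw', np.float64(92.0)))
('red', (26, np.int64(435), np.int64(337), np.int64(65), 'rect', 435, 339, 16, 27, 'yaw', np.float64(107.7)))
('green', (40, np.int64(500), np.int64(210), np.int64(65), 'rect', 500, 209, 18, 34, 'yaw', np.float64(102.6)))
('blue', (42, np.int64(420), np.int64(82), np.int64(65), 'rect', 419, 82, 27, 29, 'yaw', np.float64(98.2)))
scene pot 212 [ 0.429 -0.344] 0.041
scene beaker 222 [ 0.554 -0.295] 0.042
scene brush -0.14 [ 0.0044 -0.0038] 18 -0.145
scene brush -0.12 [ 0.0039 -0.0036] 33 -0.13
scene brush -0.1 [ 0.0054 -0.0049] 35 -0.11
scene brush -0.08 [ 0.0048 -0.0052] 37 -0.09
scene brush -0.06 [ 0.005  -0.0038] 37 -0.07
side pot 341 [ 0.428 -0.343] 0.039
side beaker 300 [ 0.555 -0.293] 0.042
```

View pics/last_scene.png

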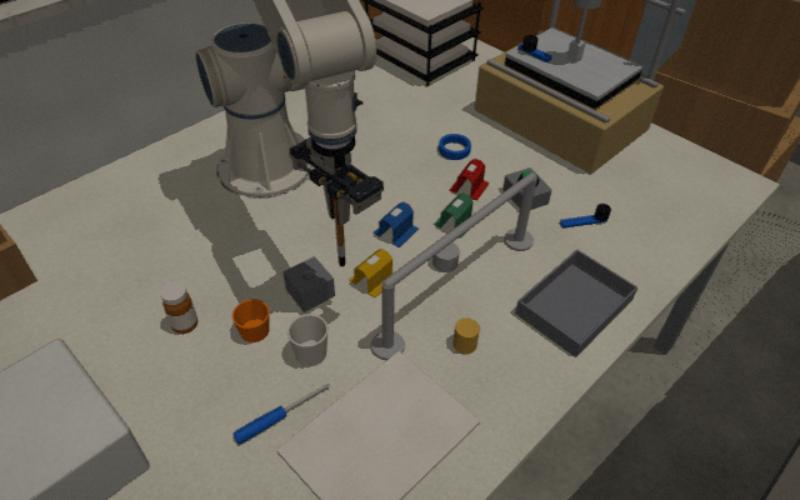

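The beaker now stands at (309,340) in the scene picture, upright, next to the pot. I'll rinse there.

Emit:
drive_tool(targets=[[1,0.2,-0.3,0,0,0,0],[1,0.4,-0.6,0,0,0,0],[1,0.4,-0.9,0,0,0,0],[1,0.4,-1,0,0,0,0],[1,0.4,-1,0,0,0,0],[1,0.4,-1,0,0,0,0],[1,0.4,-1,0,0,0,0],[1,0.4,-1,0,0,0,0]])

```text
time: 31.9
position: [0.554, -0.2782, 0.2758]
orientation: [180.0, 0.0, 90.0]
contact_force: [0.3, -0.3, -0.0]
grip_width: 0.175
gripper_force: 20.0
```

Emit:
drive_tool(targets=[[1,0,-0.12,0,0,0,0],[1,0,-0.12,0,0,0,0],[1,0,-0.12,-0.3,0,0,0],[1,0,-0.12,-0.6,0,0,0],[1,0,-0.12,-0.84,0,0,0],[1,0,-0.12,-0.84,0,0,0],[1,0,-0.12,-0.84,0,0,0],[1,0,-0.12,-0.84,0,0,0]])

```text
time: 32.9
position: [0.5547, -0.2937, 0.1764]
orientation: [179.9, 0.1, 90.0]
contact_force: [1.0, -0.0, 0.2]
grip_width: 0.171
gripper_force: 20.0
```

Emit:
drive_tool(targets=[[1,0,0,0,0,0,0],[1,0,0,0,0,0,0],[1,0,0,0.3,0,0,0],[1,0,0,0.6,0,0,0],[1,0,0,0.84,0,0,0],[1,0,0,0.84,0,0,0],[1,0,0,0.84,0,0,0],[1,0,0,0.84,0,0,0]])

```text
time: 33.9
position: [0.5532, -0.2929, 0.2739]
orientation: [-179.9, -0.1, 90.0]
contact_force: [-0.5, 0.2, -1.5]
grip_width: 0.172
gripper_force: 20.0
```

Emit:
drive_tool(targets=[[1,-0.3,0.3,0,0,0,0],[1,-0.6,0.6,0,0,0,0],[1,-0.9,0.833,0,0,0,0],[1,-1,0.833,0,0,0,0],[1,-1,0.833,0,0,0,0],[1,-1,0.833,0,0,0,0],[1,-1,0.833,0,0,0,0],[1,-1,0.833,0,0,0,0]])

```text
time: 34.9
position: [0.4343, -0.1936, 0.2753]
orientation: [-180.0, -0.0, 90.0]
contact_force: [-0.4, -0.1, -0.6]
grip_width: 0.17
gripper_force: 20.0
```

```bash
python3 brush.py
```

```text
34.9 [ 0.434305   -0.1935869   0.27531378] [-0.4 -0.1 -0.6]
('yellow', (37, np.int64(496), np.int64(-63), np.int64(65), 'rect', 497, -63, 25, 16, 'yaw', np.float64(90.4)))
('red', (26, np.int64(435), np.int64(336), np.int64(66), 'rect', 436, 337, 16, 29, 'yaw', np.float64(108.5)))
('green', (40, np.int64(499), np.int64(211), np.int64(64), 'rect', 500, 212, 19, 34, 'yaw', np.float64(101.5)))
('blue', (38, np.int64(419), np.int64(82), np.int64(64), 'rect', 418, 83, 18, 29, 'yaw', np.float64(100.2)))
scene pot 213 [ 0.428 -0.342] 0.04
scene beaker 230 [ 0.554 -0.293] 0.042
scene brush -0.14 [ 0.0048 -0.0022] 21 -0.147
scene brush -0.12 [ 0.0046 -0.0046] 29 -0.13
scene brush -0.1 [ 0.0053 -0.0039] 39 -0.11
scene brush -0.08 [ 0.0056 -0.0035] 33 -0.089
scene brush -0.06 [ 0.0051 -0.0029] 38 -0.069
side pot 343 [ 0.429 -0.343] 0.039
side beaker 303 [ 0.555 -0.294] 0.041
side brush -0.14 [-0.0037 -0.0056] 42 -0.148
side brush -0.12 [-0.0043 -0.006 ] 57 -0.129
side brush -0.1 [-0.0039 -0.0061] 67 -0.11
side brush -0.08 [-0.004  -0.0067] 69 -0.09
side brush -0.06 [-0.0036 -0.0066] 65 -0.069
```

Emit:
drive_tool(targets=[[1,-0.05,0.007,0,0,0,0],[1,-0.05,0.007,0,0,0,0],[1,-0.05,0.007,-0.2,0,0,0],[1,-0.05,0.007,-0.4,0,0,0],[1,-0.05,0.007,-0.55,0,0,0],[1,-0.05,0.007,-0.65,0,0,0],[1,-0.05,0.007,-0.75,0,0,0],[1,-0.05,0.007,-0.75,0,0,0]])

```text
time: 36.0
position: [0.4276, -0.1923, 0.185]
orientation: [-179.9, -0.0, 90.0]
contact_force: [-0.2, 0.1, 0.1]
grip_width: 0.171
gripper_force: 20.0
```

Emit:
drive_tool(targets=[[1,0,0,-0.1,0,0,0],[1,0,0,-0.2,0,0,0],[1,0,0,-0.24,0,0,0],[1,0,0,-0.24,0,0,0],[1,0,0,-0.24,0,0,0],[0,0,0,-0.24,0,0,0],[0,0,0,-0.24,0,0,0],[0,0,0,-0.24,0,0,0]])

```text
time: 37.0
position: [0.428, -0.1925, 0.1569]
orientation: [180.0, 0.0, 90.0]
contact_force: [-0.9, 0.3, 0.1]
grip_width: 0.47
gripper_force: 0.0
```

Emit:
drive_tool(targets=[[0,0,0,0,0,0,0],[0,0,0,0,0,0,0],[0,0,0,0,0,0,0],[0,0,0,0,0,0,0],[0,0,0,0.3,0,0,0],[0,0,0,0.6,0,0,0],[0,0,0,1,0,0,0],[0,0,0,1,0,0,0]])

```text
time: 38.0
position: [0.4298, -0.1933, 0.2802]
orientation: [179.7, 0.2, 90.0]
contact_force: [-0.9, -0.2, -0.4]
grip_width: 0.999
gripper_force: 0.0
```

Run:
```python
from marks import *
s=manip.observe();print(s['time'],s['position'],s['orientation'])
for n in ('scene','side'):
    p,d,W,m,T=grab(n); 
    k=(np.hypot(W[...,0]-.428,W[...,1]+.193)<.025)&(W[...,2]>.07)&(W[...,2]<.22);q=W[k]
    print(n,q[:,2].max())
    for z in (.08,.12,.16,.19): g=q[abs(q[:,2]-z)<.01]; print(z,np.median(g,0).round(4))
```

```text
38.0 [ 0.42980443 -0.19328984  0.28020961] [1.79659222e+02 1.54690304e-01 9.00065877e+01]
scene 0.2011255493932642
0.08 [ 0.4339 -0.1971  0.0804]
0.12 [ 0.4332 -0.1965  0.1223]
0.16 [ 0.4332 -0.1966  0.1612]
0.19 [ 0.4322 -0.195   0.1921]
side 0.2009373479711627
0.08 [ 0.4244 -0.1993  0.0813]
0.12 [ 0.4248 -0.1992  0.1198]
0.16 [ 0.4243 -0.1988  0.1601]
0.19 [ 0.4251 -0.198   0.1914]
```

The brush stands in its hole (top 0.201). Next I'll grasp the yellow panel.

Emit:
drive_tool(targets=[[0,0.2,0.4,0,0,0,0],[0,0.4,0.8,0,0,0,0.0194],[0,0.56,1,0,0,0,0.0194],[0,0.56,1,0,0,0,0.0194],[0,0.56,1,0,0,0,0.0194],[0,0.56,1,-0.3,0,0,0.0194],[0,0.56,1,-0.6,0,0,0.0194],[0,0.56,1,-0.6,0,0,0.0194]])

```text
time: 39.1
position: [0.4925, -0.0732, 0.2025]
orientation: [-179.7, -0.1, 93.4]
contact_force: [0.5, -0.3, 0.3]
grip_width: 1.0
gripper_force: 0.0
```

```bash
cat > wl.py <<'E'
from marks import *
import sys
def wl(z=None):
    s=manip.observe();print(s['time'],s['position'],s['orientation'])
    p,d,W,m,T=grab('wrist'); print(*[i for i in marks(p,W,rad=.08).items() if i[1]],sep='\n'); np.savez('wl.npz',p=p,W=W)
    p,d,W,m,T=grab('scene'); print(*[i for i in marks(p,W,rad=.08).items() if i[1]],sep='\n')
wl()
E
python3 wl.py
```

```text
39.1 [ 0.49251545 -0.07317743  0.20251439] [-1.79680926e+02 -5.65615605e-02  9.34163437e+01]
('yellow', (372, np.int64(495), np.int64(-64), np.int64(64), 'rect', 495, -64, 16, 25, 'yaw', np.float64(94.6)))
('blue', (576, np.int64(419), np.int64(80), np.int64(64), 'rect', 419, 80, 17, 27, 'yaw', np.float64(99.2)))
('yellow', (39, np.int64(496), np.int64(-63), np.int64(65), 'rect', 496, -64, 26, 17, 'yaw', np.float64(94.5)))
('red', (26, np.int64(434), np.int64(337), np.int64(64), 'rect', 434, 338, 16, 32, 'yaw', np.float64(105.7)))
('green', (40, np.int64(499), np.int64(211), np.int64(64), 'rect', 499, 209, 19, 31, 'yaw', np.float64(100.6)))
('blue', (16, np.int64(425), np.int64(82), np.int64(64), 'rect', 424, 82, 10, 26, 'yaw', np.float64(100.9)))
```

Emit:
drive_tool(targets=[[0,0,0.075,0,0,0,0],[0,0,0.075,0,0,0,0],[0,0,0.075,-0.3,0,0,0],[0,0,0.075,-0.6,0,0,0],[0,0,0.075,-0.8,0,0,0],[0,0,0.075,-1,0,0,0],[0,0,0.075,-1,0,0,0],[0,0,0.075,-1,0,0,0]])

```text
time: 40.2
position: [0.4959, -0.0635, 0.0858]
orientation: [179.9, 0.0, 93.5]
contact_force: [-0.7, 0.4, 0.3]
grip_width: 1.002
gripper_force: 0.0
```

Emit:
drive_tool(targets=[[0,0,0,-0.2,0,0,0],[0,0,0,-0.4,0,0,0],[0,0,0,-0.4,0,0,0],[1,0,0,-0.4,0,0,0],[1,0,0,-0.4,0,0,0],[1,0,0,-0.4,0,0,0],[1,0,0,-0.4,0,0,0],[1,0,0,-0.4,0,0,0]], force=20)

```text
time: 41.2
position: [0.4952, -0.0635, 0.0369]
orientation: [180.0, 0.0, 93.5]
contact_force: [-0.5, -0.5, 1.1]
grip_width: 0.476
gripper_force: 10.2
```

Emit:
drive_tool(targets=[[1,0,0,0,0,0,0],[1,0,0,0,0,0,0],[1,0,0,0.2,0,0,0],[1,0,0,0.4,0,0,0],[1,0,0,0.6,0,0,0],[1,0,0,0.8,0,0,0],[1,0,0,1,0,0,0],[1,0,0,1,0,0,0]])

```text
time: 42.2
position: [0.4961, -0.0636, 0.1579]
orientation: [179.8, 0.0, 93.5]
contact_force: [-0.0, -0.4, -1.8]
grip_width: 0.48
gripper_force: 19.9
```

Run:
```python
from marks import *
s=manip.observe();print(s['time'],s['position'],s['orientation'])
p,d,W,m,T=grab('side'); save(p,'side2.png',1.25)
```

```text
42.2 [ 0.49611544 -0.06359466  0.15792172] [1.79834239e+02 3.24918415e-02 9.34962706e+01]
```

View pics/side2.png

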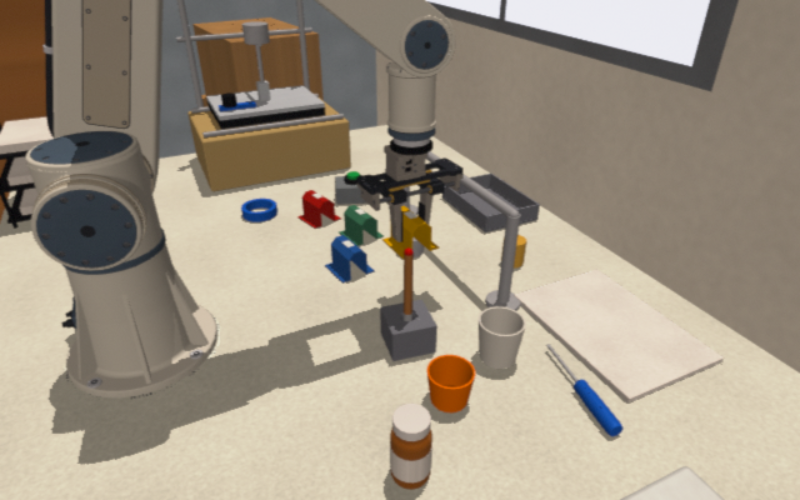

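The yellow panel is held level between the fingers (picture 410,235). I'll raise it and go over the bar.

Emit:
drive_tool(targets=[[1,0,0,0.3,0,0,0],[1,0,0,0.6,0,0,0],[1,0,0,0.9,0,0,0],[1,0,0,1,0,0,0],[1,0,-0.1,1,0,0,-0.0156],[1,0,-0.2,1,0,0,-0.0156],[1,0,-0.345,1,0,0,-0.0156],[1,0,-0.345,1,0,0,-0.0156]])

```text
time: 43.25
position: [0.4948, -0.1063, 0.276]
orientation: [-179.9, -0.0, 90.6]
contact_force: [0.7, -0.1, -0.4]
grip_width: 0.481
gripper_force: 19.9
```

Emit:
drive_tool(targets=[[1,0.3,0,0,0,0,0],[1,0.6,0,0,0,0,0],[1,0.9,0,0,0,0,0],[1,1,0,0,0,0,0],[1,1,0,0,0,0,0],[1,1,0,0,0,0,0],[1,1,0,0,0,0,0],[1,1,0,0,0,0,0]])

```text
time: 44.25
position: [0.6147, -0.1049, 0.2771]
orientation: [180.0, 0.0, 90.7]
contact_force: [-0.3, -0.9, -1.2]
grip_width: 0.477
gripper_force: 19.9
```

```bash
cat > bar.py <<'E'
from marks import *
s=manip.observe();print(s['time'],s['position'],s['orientation'])
p,d,W,m,T=grab('wrist'); np.savez('wb.npz',p=p,W=W); save(p,'wb.png')
k=(W[...,2]>.195)&(W[...,2]<.218)&(W[...,0]>.6)&(W[...,0]<.7);q=W[k]
pts=[]
for y in np.arange(-.16,.27,.03):
    g=q[abs(q[:,1]-y)<.008]
    if len(g)>30: g2=np.percentile(g[:,0],[2,98]); print('bar',round(y,3),g2.round(4),g2.mean().round(4),np.percentile(g[:,2],98).round(4),len(g))
E
python3 bar.py
```

```text
44.25 [ 0.61465827 -0.10491487  0.27710626] [1.79984913e+02 2.97613550e-03 9.06764960e+01]
bar -0.07 [0.6404 0.6594] 0.6499 0.2103 256
bar -0.04 [0.6402 0.6588] 0.6495 0.2104 554
bar -0.01 [0.64   0.6585] 0.6492 0.2105 605
bar 0.02 [0.6397 0.6585] 0.6491 0.2105 667
bar 0.05 [0.6393 0.6581] 0.6487 0.2104 360
```

View pics/wb.png

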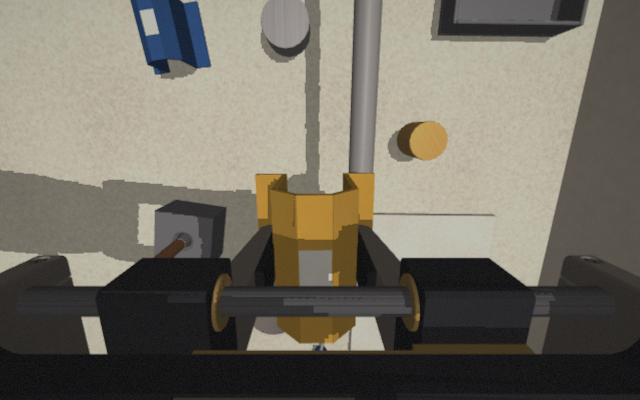

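Bar centre x is 0.650 at the slot. I'll centre on it, lower the panel and release.

Emit:
drive_tool(targets=[[1,0.15,0,0,0,0,0],[1,0.292,0,0,0,0,0],[1,0.292,0,0,0,0,0],[1,0.292,0,0,0,0,0],[1,0.292,0,-0.15,0,0,0],[1,0.292,0,-0.3,0,0,0],[1,0.292,0,-0.45,0,0,0],[1,0.292,0,-0.6,0,0,0]])

```text
time: 45.3
position: [0.6498, -0.1048, 0.203]
orientation: [-179.9, -0.0, 90.7]
contact_force: [0.3, -0.3, -1.1]
grip_width: 0.479
gripper_force: 19.9
```

Emit:
drive_tool(targets=[[1,0,0,-0.05,0,0,0],[1,0,0,-0.1,0,0,0],[1,0,0,-0.15,0,0,0],[1,0,0,-0.15,0,0,0],[1,0,0,-0.15,0,0,0],[1,0,0,-0.15,0,0,0],[1,0,0,-0.15,0,0,0],[1,0,0,-0.15,0,0,0]])

```text
time: 46.3
position: [0.6502, -0.1049, 0.1869]
orientation: [180.0, 0.0, 90.7]
contact_force: [0.2, 0.0, -1.1]
grip_width: 0.483
gripper_force: 19.9
```

Run:
```python
from marks import *
s=manip.observe();print(s['time'],s['position'],s['orientation'],s['contact_force'],s['wrist_torque'])
for n in ('scene','side'):
    p,d,W,m,T=grab(n)
    t=s['position'];q=np.linalg.inv(T)@np.r_[t,1]; u=int(m['cx']+m['fx']*q[0]/-q[2]); v=int(m['cy']-m['fy']*q[1]/-q[2])
    save(p[v-50:v+50,u-60:u+60],'hang_'+n+'.png',3)
    print(marks(p,W-[0,0,.15],dict(yellow=(.65,-.105)),.05))
a=[cv2.imread('pics/hang_%s.png'%n) for n in ('scene','side')]; cv2.imwrite('pics/hang1.png',np.hstack(a))
```

```text
46.3 [ 0.65019204 -0.10490329  0.18690018] [1.79991953e+02 2.25440016e-03 9.06839478e+01] [ 0.22235319  0.04677358 -1.06003152] [-0.08685347  0.04240626 -0.01192436]
{'yellow': (25, np.int64(650), np.int64(-111), np.int64(65), 'rect', 650, -110, 14, 18, 'yaw', np.float64(179.2))}
{'yellow': (29, np.int64(651), np.int64(-105), np.int64(64), 'rect', 651, -105, 15, 24, 'yaw', np.float64(179.1))}
```

View pics/hang1.png

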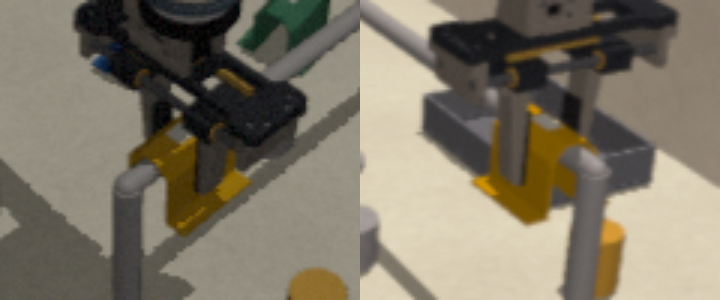

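Both views show the yellow panel straddling the bar with its crest resting on it. I'll release.

Emit:
drive_tool(targets=[[0,0,0,0,0,0,0],[0,0,0,0,0,0,0],[0,0,0,0,0,0,0],[0,0,0,0,0,0,0],[0,0,0,0,0,0,0],[0,0,0,0,0,0,0],[0,0,0,0,0,0,0],[0,0,0,0,0,0,0]])

```text
time: 47.4
position: [0.6502, -0.1049, 0.1868]
orientation: [-180.0, -0.0, 90.7]
contact_force: [-0.3, -0.2, 1.0]
grip_width: 1.001
gripper_force: 0.0
```

Emit:
drive_tool(targets=[[0,0,0,0.1,0,0,0],[0,0,0,0.25,0,0,0],[0,0,0,0.4,0,0,0],[0,0,0,0.55,0,0,0],[0,0,0,0.75,0,0,0],[0,0,0,0.75,0,0,0],[0,0,0,0.75,0,0,0],[0,0,0,0.75,0,0,0]])

```text
time: 48.4
position: [0.6496, -0.1048, 0.2756]
orientation: [-179.9, -0.0, 90.7]
contact_force: [-0.5, -0.9, -0.5]
grip_width: 0.999
gripper_force: 0.0
```

Emit:
drive_tool(targets=[[0,-0.3,0.2,0,0,0,0],[0,-0.6,0.4,0,0,0,0.047],[0,-0.9,0.6,0,0,0,0.047],[0,-1,0.77,0,0,0,0.047],[0,-1,0.77,0,0,0,0.047],[0,-1,0.77,0,0,0,0.047],[0,-1,0.77,0,0,0,0.047],[0,-1,0.77,0,0,0,0.047]])

```text
time: 49.4
position: [0.5306, -0.0129, 0.2765]
orientation: [-180.0, 0.0, 99.1]
contact_force: [0.2, 0.2, -0.6]
grip_width: 1.0
gripper_force: 0.0
```

Emit:
drive_tool(targets=[[0,-0.3,0.2,0,0,0,0],[0,-0.6,0.4,0,0,0,0],[0,-0.9,0.6,0,0,0,0],[0,-0.92,0.7,-0.2,0,0,0],[0,-0.92,0.7,-0.4,0,0,0],[0,-0.92,0.7,-0.6,0,0,0],[0,-0.92,0.7,-0.6,0,0,0],[0,-0.92,0.7,-0.6,0,0,0]])

```text
time: 50.4
position: [0.4204, 0.0715, 0.2055]
orientation: [180.0, 0.0, 99.1]
contact_force: [0.7, 0.2, 0.4]
grip_width: 0.997
gripper_force: 0.0
```

```bash
sed -i "/^wl()/d" wl.py
cat >> wl.py <<'E'
wl()
for n in ('scene','side'):
    p,d,W,m,T=grab(n)
    for y in (-.105,-.004,.097,.198): print(n,y,marks(p,W-[0,0,.149],dict(h=(.65,y)),.045)['h'])
E
python3 wl.py
```

```text
50.4 [0.42039593 0.07147405 0.20552379] [1.79960394e+02 4.02780982e-04 9.91285408e+01]
('green', (541, np.int64(498), np.int64(209), np.int64(64), 'rect', 498, 209, 18, 27, 'yaw', np.float64(100.8)))
('blue', (361, np.int64(419), np.int64(81), np.int64(64), 'rect', 419, 81, 16, 25, 'yaw', np.float64(98.6)))
('red', (26, np.int64(435), np.int64(337), np.int64(65), 'rect', 435, 335, 16, 25, 'yaw', np.float64(106.2)))
('green', (40, np.int64(499), np.int64(211), np.int64(64), 'rect', 500, 211, 19, 28, 'yaw', np.float64(101.8)))
('blue', (35, np.int64(419), np.int64(83), np.int64(64), 'rect', 419, 84, 20, 25, 'yaw', np.float64(100.7)))
scene -0.105 (49, np.int64(650), np.int64(-105), np.int64(64), 'rect', 650, -104, 15, 26, 'yaw', np.float64(91.5))
scene -0.004 (197, np.int64(653), np.int64(-6), np.int64(59), 'rect', 651, -4, 22, 89, 'yaw', np.float64(90.0))
scene 0.097 (179, np.int64(652), np.int64(96), np.int64(59), 'rect', 651, 97, 88, 20, 'yaw', np.float64(90.7))
scene 0.198 (159, np.int64(652), np.int64(196), np.int64(59), 'rect', 650, 198, 19, 88, 'yaw', np.float64(90.2))
side -0.105 (29, np.int64(651), np.int64(-105), np.int64(64), 'rect', 650, -104, 16, 22, 'yaw', np.float64(92.7))
side -0.004 (105, np.int64(647), np.int64(-4), np.int64(59), 'rect', 649, -4, 15, 89, 'yaw', np.float64(89.6))
side 0.097 (85, np.int64(646), np.int64(96), np.int64(59), 'rect', 646, 97, 88, 17, 'yaw', np.float64(90.9))
side 0.198 (72, np.int64(645), np.int64(195), np.int64(59), 'rect', 645, 197, 14, 87, 'yaw', np.float64(91.0))
```

Emit:
drive_tool(targets=[[0,0,0.08,0,0,0,0],[0,0,0.08,0,0,0,0],[0,0,0.08,-0.3,0,0,0],[0,0,0.08,-0.6,0,0,0],[0,0,0.08,-0.8,0,0,0],[0,0,0.08,-1,0,0,0],[0,0,0.08,-1,0,0,0],[0,0,0.08,-1,0,0,0]])

```text
time: 51.6
position: [0.4202, 0.0813, 0.0854]
orientation: [180.0, 0.0, 99.2]
contact_force: [0.6, -0.3, -0.0]
grip_width: 1.0
gripper_force: 0.0
```

Emit:
drive_tool(targets=[[0,0,0,-0.2,0,0,0],[0,0,0,-0.4,0,0,0],[0,0,0,-0.4,0,0,0],[1,0,0,-0.4,0,0,0],[1,0,0,-0.4,0,0,0],[1,0,0,-0.4,0,0,0],[1,0,0,-0.4,0,0,0],[1,0,0,-0.4,0,0,0]], force=20)

```text
time: 52.6
position: [0.4199, 0.0811, 0.0369]
orientation: [180.0, -0.0, 99.1]
contact_force: [0.3, 0.2, 0.9]
grip_width: 0.479
gripper_force: 6.1
```

Emit:
drive_tool(targets=[[1,0,0,0,0,0,0],[1,0,0,0,0,0,0],[1,0,0,0.2,0,0,0],[1,0,0,0.4,0,0,0],[1,0,0,0.6,0,0,0],[1,0,0,0.8,0,0,0],[1,0,0,1,0,0,0],[1,0,0,1,0,0,0]])

```text
time: 53.6
position: [0.4207, 0.0813, 0.1578]
orientation: [179.8, -0.0, 99.1]
contact_force: [0.3, -0.3, -0.9]
grip_width: 0.479
gripper_force: 20.0
```

Emit:
drive_tool(targets=[[1,0,0,0.3,0,0,0],[1,0,0,0.6,0,0,0],[1,0,0,0.9,0,0,0],[1,0,0,1,0,0,0],[1,0,-0.2,1,0,0,-0.047],[1,0,-0.4,1,0,0,-0.047],[1,0,-0.6,1,0,0,-0.047],[1,0,-0.708,1,0,0,-0.047]])

```text
time: 54.6
position: [0.4191, -0.0047, 0.2751]
orientation: [-179.9, 0.0, 90.6]
contact_force: [-0.5, 0.4, -0.2]
grip_width: 0.478
gripper_force: 20.0
```

Emit:
drive_tool(targets=[[1,0.3,0,0,0,0,0],[1,0.6,0,0,0,0,0],[1,0.9,0,0,0,0,0],[1,1,0,0,0,0,0],[1,1,0,0,0,0,0],[1,1,0,0,0,0,0],[1,1,0,0,0,0,0],[1,1,0,0,0,0,0]])

```text
time: 55.6
position: [0.5393, -0.0038, 0.2771]
orientation: [180.0, -0.0, 90.7]
contact_force: [0.6, -0.1, -1.3]
grip_width: 0.478
gripper_force: 20.0
```

```bash
python3 bar.py
```

```text
55.6 [ 0.53932858 -0.00379434  0.27706943] [ 1.79978189e+02 -3.07922599e-05  9.06910852e+01]
bar -0.04 [0.6399 0.6572] 0.6485 0.2103 270
bar -0.01 [0.6397 0.657 ] 0.6484 0.2102 468
bar 0.02 [0.6395 0.6564] 0.648 0.2105 521
bar 0.05 [0.6392 0.6566] 0.6479 0.2103 575
bar 0.08 [0.6389 0.656 ] 0.6475 0.2103 631
bar 0.11 [0.6386 0.656 ] 0.6473 0.2105 708
bar 0.14 [0.6383 0.6556] 0.6469 0.2105 786
```

View pics/wb.png

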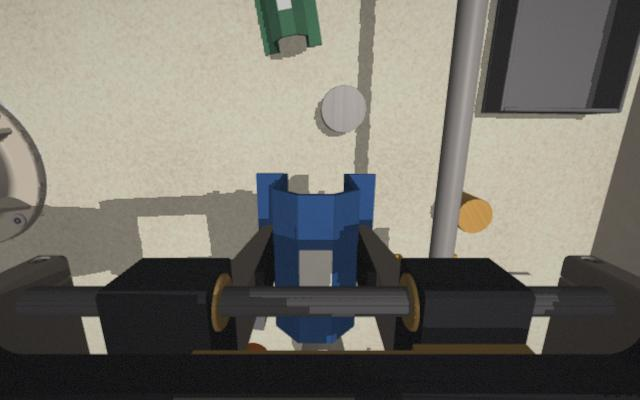

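The blue panel is held squarely, with the bar to its right. I'll continue to the slot and release there.

Emit:
drive_tool(targets=[[1,0.3,0,0,0,0,0],[1,0.6,0,0,0,0,0],[1,0.9,0,0,0,0,0],[1,0.912,0,0,0,0,0],[1,0.912,0,0,0,0,0],[1,0.912,0,-0.15,0,0,0],[1,0.912,0,-0.3,0,0,0],[1,0.912,0,-0.45,0,0,0]])

```text
time: 56.65
position: [0.6484, -0.0038, 0.221]
orientation: [-179.9, -0.0, 90.7]
contact_force: [0.1, 0.2, -1.7]
grip_width: 0.477
gripper_force: 20.0
```

Emit:
drive_tool(targets=[[1,0,0,-0.1,0,0,0],[1,0,0,-0.2,0,0,0],[1,0,0,-0.3,0,0,0],[1,0,0,-0.3,0,0,0],[1,0,0,-0.3,0,0,0],[1,0,0,-0.3,0,0,0],[0,0,0,-0.3,0,0,0],[0,0,0,-0.3,0,0,0]])

```text
time: 57.65
position: [0.6494, -0.0039, 0.1871]
orientation: [180.0, -0.0, 90.7]
contact_force: [0.3, 0.3, -0.3]
grip_width: 0.671
gripper_force: 0.0
```

Emit:
drive_tool(targets=[[0,0,0,0,0,0,0],[0,0,0,0,0,0,0],[0,0,0,0,0,0,0],[0,0,0,0,0,0,0],[0,0,0,0,0,0,0],[0,0,0,0.1,0,0,0],[0,0,0,0.25,0,0,0],[0,0,0,0.4,0,0,0]])

```text
time: 58.65
position: [0.6496, -0.0038, 0.2368]
orientation: [179.9, -0.0, 90.7]
contact_force: [0.0, 0.2, 0.3]
grip_width: 1.001
gripper_force: 0.0
```

Emit:
drive_tool(targets=[[0,0,0,0.2,0,0,0],[0,0,0,0.35,0,0,0],[0,-0.3,0.3,0.35,0,0,0.056],[0,-0.6,0.6,0.35,0,0,0.056],[0,-0.9,0.9,0.35,0,0,0.056],[0,-1,1,0.35,0,0,0.056],[0,-1,1,0.35,0,0,0.056],[0,-1,1,0.35,0,0,0.056]])

```text
time: 59.65
position: [0.5303, 0.1155, 0.2771]
orientation: [179.9, 0.0, 100.7]
contact_force: [-0.0, -0.2, 0.1]
grip_width: 1.0
gripper_force: 0.0
```

Emit:
drive_tool(targets=[[0,-0.1,0.3,0,0,0,0],[0,-0.2,0.6,0,0,0,0],[0,-0.25,0.72,-0.2,0,0,0],[0,-0.25,0.72,-0.4,0,0,0],[0,-0.25,0.72,-0.6,0,0,0],[0,-0.25,0.72,-0.6,0,0,0],[0,-0.25,0.72,-0.6,0,0,0],[0,-0.25,0.72,-0.6,0,0,0]])

```text
time: 60.65
position: [0.5001, 0.2026, 0.2058]
orientation: [179.9, -0.0, 100.7]
contact_force: [1.0, 0.3, 0.2]
grip_width: 0.997
gripper_force: 0.0
```

```bash
python3 wl.py
```

```text
60.65 [0.50014589 0.2025581  0.20583962] [ 1.79902990e+02 -1.56239078e-02  1.00740087e+02]
('red', (526, np.int64(434), np.int64(336), np.int64(64), 'rect', 434, 336, 16, 27, 'yaw', np.float64(106.4)))
('green', (352, np.int64(498), np.int64(210), np.int64(64), 'rect', 498, 210, 16, 24, 'yaw', np.float64(100.5)))
('red', (27, np.int64(434), np.int64(338), np.int64(64), 'rect', 435, 338, 19, 28, 'yaw', np.float64(113.5)))
('green', (30, np.int64(498), np.int64(214), np.int64(65), 'rect', 499, 212, 17, 27, 'yaw', np.float64(100.4)))
scene -0.105 (50, np.int64(650), np.int64(-105), np.int64(65), 'rect', 650, -105, 18, 25, 'yaw', np.float64(91.3))
scene -0.004 (54, np.int64(649), np.int64(-3), np.int64(64), 'rect', 649, -4, 28, 17, 'yaw', np.float64(92.0))
scene 0.097 (179, np.int64(653), np.int64(97), np.int64(60), 'rect', 651, 97, 89, 21, 'yaw', np.float64(89.5))
scene 0.198 (157, np.int64(652), np.int64(197), np.int64(59), 'rect', 650, 198, 88, 20, 'yaw', np.float64(91.0))
side -0.105 (30, np.int64(651), np.int64(-105), np.int64(64), 'rect', 649, -104, 17, 22, 'yaw', np.float64(93.3))
side -0.004 (37, np.int64(649), np.int64(-3), np.int64(64), 'rect', 650, 0, 19, 41, 'yaw', np.float64(92.3))
side 0.097 (83, np.int64(646), np.int64(96), np.int64(59), 'rect', 647, 97, 15, 89, 'yaw', np.float64(90.6))
side 0.198 (70, np.int64(645), np.int64(198), np.int64(59), 'rect', 647, 198, 14, 88, 'yaw', np.float64(89.8))
```

Emit:
drive_tool(targets=[[0,0,0.065,0,0,0,0],[0,0,0.065,0,0,0,0],[0,0,0.065,-0.3,0,0,0],[0,0,0.065,-0.6,0,0,0],[0,0,0.065,-0.8,0,0,0],[0,0,0.065,-1,0,0,0],[0,0,0.065,-1,0,0,0],[0,0,0.065,-1,0,0,0]])

```text
time: 61.85
position: [0.4996, 0.2107, 0.0855]
orientation: [180.0, -0.0, 100.8]
contact_force: [-0.7, 0.3, 0.6]
grip_width: 0.995
gripper_force: 0.0
```

Emit:
drive_tool(targets=[[0,0,0,-0.2,0,0,0],[0,0,0,-0.4,0,0,0],[0,0,0,-0.4,0,0,0],[1,0,0,-0.4,0,0,0],[1,0,0,-0.4,0,0,0],[1,0,0,-0.4,0,0,0],[1,0,0,-0.4,0,0,0],[1,0,0,-0.4,0,0,0]], force=20)

```text
time: 62.85
position: [0.4993, 0.2104, 0.0369]
orientation: [180.0, -0.0, 100.8]
contact_force: [-0.1, 0.4, 0.0]
grip_width: 0.479
gripper_force: 3.1
```

Emit:
drive_tool(targets=[[1,0,0,0,0,0,0],[1,0,0,0,0,0,0],[1,0,0,0.2,0,0,0],[1,0,0,0.4,0,0,0],[1,0,0,0.6,0,0,0],[1,0,0,0.8,0,0,0],[1,0,0,1,0,0,0],[1,0,0,1,0,0,0]])

```text
time: 63.85
position: [0.5001, 0.2108, 0.158]
orientation: [179.8, -0.0, 100.8]
contact_force: [-0.7, 0.4, -1.3]
grip_width: 0.478
gripper_force: 20.0
```

Emit:
drive_tool(targets=[[1,0,0,0.3,0,0,0],[1,0,0,0.6,0,0,0],[1,0,0,0.9,0,0,0],[1,0,0,1,0,0,0],[1,0,-0.2,1,0,0,-0.056],[1,0,-0.45,1,0,0,-0.056],[1,0,-0.7,1,0,0,-0.056],[1,0,-0.942,1,0,0,-0.056]])

```text
time: 64.85
position: [0.4984, 0.0963, 0.2747]
orientation: [-179.9, 0.0, 90.7]
contact_force: [1.1, -0.5, -0.9]
grip_width: 0.477
gripper_force: 20.0
```

Emit:
drive_tool(targets=[[1,0.3,0,0,0,0,0],[1,0.6,0,0,0,0,0],[1,0.9,0,0,0,0,0],[1,1,0,0,0,0,0],[1,1,0,0,0,0,0],[1,1,0,0,0,0,0],[1,1,0,0,0,0,0],[1,1,0,0,0,0,0]])

```text
time: 65.85
position: [0.6188, 0.0974, 0.2771]
orientation: [180.0, -0.0, 90.7]
contact_force: [-0.1, 0.9, -1.7]
grip_width: 0.477
gripper_force: 20.0
```

```bash
python3 bar.py;  python3 - <<'E'
from marks import *
z=np.load('wb.npz'); print(marks(z['p'],z['W']-[0,0,.24],dict(g=(.619,.097)),.04))
E
```

```text
65.85 [0.61876124 0.09740846 0.27712269] [ 1.79981165e+02 -2.40624661e-03  9.07003855e+01]
bar -0.04 [0.6269 0.6711] 0.649 0.2117 140
bar -0.01 [0.6452 0.6706] 0.6579 0.2139 304
bar 0.14 [0.6387 0.6574] 0.6481 0.2103 502
bar 0.17 [0.6384 0.6571] 0.6477 0.2104 555
bar 0.2 [0.6381 0.6569] 0.6475 0.2105 618
bar 0.23 [0.638  0.6566] 0.6473 0.2103 686
{'g': (1222, np.int64(618), np.int64(100), np.int64(64), 'rect', 617, 100, 16, 20, 'yaw', np.float64(90.5))}
```

Emit:
drive_tool(targets=[[1,0.12,0,0,0,0,0],[1,0.243,0,0,0,0,0],[1,0.243,0,0,0,0,0],[1,0.243,0,0,0,0,0],[1,0.243,0,-0.15,0,0,0],[1,0.243,0,-0.3,0,0,0],[1,0.243,0,-0.45,0,0,0],[1,0.243,0,-0.45,0,0,0]])

```text
time: 66.9
position: [0.647, 0.0972, 0.2203]
orientation: [-179.8, 0.0, 90.7]
contact_force: [-0.2, 0.5, -1.7]
grip_width: 0.472
gripper_force: 20.0
```

Emit:
drive_tool(targets=[[1,0,0,-0.1,0,0,0],[1,0,0,-0.2,0,0,0],[1,0,0,-0.3,0,0,0],[1,0,0,-0.3,0,0,0],[1,0,0,-0.3,0,0,0],[1,0,0,-0.3,0,0,0],[0,0,0,-0.3,0,0,0],[0,0,0,-0.3,0,0,0]])

```text
time: 67.9
position: [0.6485, 0.0973, 0.1871]
orientation: [180.0, -0.0, 90.7]
contact_force: [0.1, -0.4, -0.4]
grip_width: 0.674
gripper_force: 0.0
```

Emit:
drive_tool(targets=[[0,0,0,0,0,0,0],[0,0,0,0,0,0,0],[0,0,0,0,0,0,0],[0,0,0,0,0,0,0],[0,0,0,0,0,0,0],[0,0,0,0.1,0,0,0],[0,0,0,0.25,0,0,0],[0,0,0,0.4,0,0,0]])

```text
time: 68.9
position: [0.6487, 0.0974, 0.2367]
orientation: [179.9, -0.0, 90.7]
contact_force: [0.2, -0.1, -0.8]
grip_width: 0.998
gripper_force: 0.0
```

Emit:
drive_tool(targets=[[0,0,0,0.2,0,0,0],[0,0,0,0.35,0,0,0],[0,-0.3,0.3,0.35,0,0,0.05],[0,-0.6,0.6,0.35,0,0,0.093],[0,-0.9,0.9,0.35,0,0,0.093],[0,-1,1,0.35,0,0,0.093],[0,-1,1,0.35,0,0,0.093],[0,-1,1,0.35,0,0,0.093]])

```text
time: 69.9
position: [0.5294, 0.2166, 0.277]
orientation: [180.0, 0.0, 107.4]
contact_force: [0.4, 0.1, -0.2]
grip_width: 1.005
gripper_force: 0.0
```

Emit:
drive_tool(targets=[[0,-0.3,0.3,0,0,0,0],[0,-0.6,0.6,0,0,0,0],[0,-0.78,0.92,0,0,0,0],[0,-0.78,0.92,-0.2,0,0,0],[0,-0.78,0.92,-0.4,0,0,0],[0,-0.78,0.92,-0.6,0,0,0],[0,-0.78,0.92,-0.6,0,0,0],[0,-0.78,0.92,-0.6,0,0,0]])

```text
time: 70.9
position: [0.4358, 0.3276, 0.2055]
orientation: [180.0, -0.0, 107.4]
contact_force: [-0.3, -0.7, 0.2]
grip_width: 0.998
gripper_force: 0.0
```

```bash
python3 wl.py; python3 -c "
from h import *
z=np.load('wl.npz'); save(z['p'],'w5.png')"
```

```text
70.9 [0.43582963 0.32759877 0.20550712] [ 1.79957607e+02 -7.38618286e-03  1.07374417e+02]
('red', (342, np.int64(434), np.int64(336), np.int64(64), 'rect', 433, 336, 16, 25, 'yaw', np.float64(106.1)))
('red', (17, np.int64(434), np.int64(340), np.int64(64), 'rect', 436, 339, 13, 24, 'yaw', np.float64(104.9)))
scene -0.105 (50, np.int64(650), np.int64(-105), np.int64(65), 'rect', 650, -105, 15, 28, 'yaw', np.float64(92.3))
scene -0.004 (51, np.int64(649), np.int64(-4), np.int64(65), 'rect', 650, -4, 18, 28, 'yaw', np.float64(91.1))
scene 0.097 (52, np.int64(648), np.int64(97), np.int64(64), 'rect', 648, 97, 27, 24, 'yaw', np.float64(91.2))
scene 0.198 (160, np.int64(652), np.int64(198), np.int64(59), 'rect', 650, 198, 89, 19, 'yaw', np.float64(90.2))
side -0.105 (29, np.int64(650), np.int64(-105), np.int64(64), 'rect', 650, -105, 23, 15, 'yaw', np.float64(92.4))
side -0.004 (38, np.int64(649), np.int64(-3), np.int64(64), 'rect', 651, 1, 40, 21, 'yaw', np.float64(92.1))
side 0.097 (31, np.int64(649), np.int64(96), np.int64(64), 'rect', 648, 94, 18, 40, 'yaw', np.float64(91.6))
side 0.198 (67, np.int64(645), np.int64(197), np.int64(59), 'rect', 646, 199, 16, 84, 'yaw', np.float64(90.7))
```

View pics/w5.png

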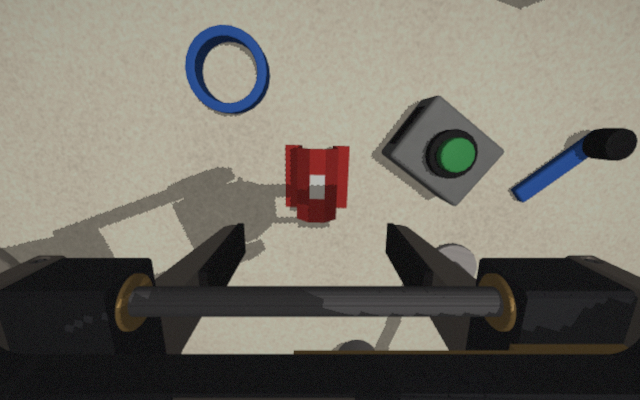

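Emit:
drive_tool(targets=[[0,-0.008,0.073,0,0,0,0],[0,-0.008,0.073,0,0,0,0],[0,-0.008,0.073,-0.3,0,0,0],[0,-0.008,0.073,-0.6,0,0,0],[0,-0.008,0.073,-0.8,0,0,0],[0,-0.008,0.073,-1,0,0,0],[0,-0.008,0.073,-1,0,0,0],[0,-0.008,0.073,-1,0,0,0]])

```text
time: 72.1
position: [0.4342, 0.3369, 0.0856]
orientation: [180.0, -0.0, 107.4]
contact_force: [-0.7, 0.3, -0.2]
grip_width: 1.003
gripper_force: 0.0
```

Emit:
drive_tool(targets=[[0,0,0,-0.2,0,0,0],[0,0,0,-0.4,0,0,0],[0,0,0,-0.4,0,0,0],[1,0,0,-0.4,0,0,0],[1,0,0,-0.4,0,0,0],[1,0,0,-0.4,0,0,0],[1,0,0,-0.4,0,0,0],[1,0,0,-0.4,0,0,0]], force=20)

```text
time: 73.1
position: [0.4339, 0.3366, 0.0369]
orientation: [180.0, -0.0, 107.4]
contact_force: [1.3, -0.4, 0.3]
grip_width: 0.48
gripper_force: 13.1
```

Emit:
drive_tool(targets=[[1,0,0,0,0,0,0],[1,0,0,0,0,0,0],[1,0,0,0.2,0,0,0],[1,0,0,0.4,0,0,0],[1,0,0,0.6,0,0,0],[1,0,0,0.8,0,0,0],[1,0,0,1,0,0,0],[1,0,0,1,0,0,0]])

```text
time: 74.1
position: [0.4345, 0.3371, 0.158]
orientation: [179.8, -0.1, 107.4]
contact_force: [-0.7, -0.3, -2.0]
grip_width: 0.477
gripper_force: 19.9
```

Emit:
drive_tool(targets=[[1,0,0,0.3,0,0,0],[1,0,0,0.6,0,0,0],[1,0,0,0.9,0,0,0],[1,0,0,1,0,0,0],[1,0,-0.2,1,0,0,-0.05],[1,0,-0.45,1,0,0,-0.093],[1,0,-0.7,1,0,0,-0.093],[1,0,-0.9,1,0,0,-0.093]])

```text
time: 75.1
position: [0.433, 0.2271, 0.2747]
orientation: [-179.9, 0.1, 90.7]
contact_force: [0.8, -0.5, -1.6]
grip_width: 0.481
gripper_force: 19.9
```

Emit:
drive_tool(targets=[[1,0.3,-0.1,0,0,0,0],[1,0.6,-0.25,0,0,0,0],[1,0.9,-0.25,0,0,0,0],[1,1,-0.25,0,0,0,0],[1,1,-0.25,0,0,0,0],[1,1,-0.25,0,0,0,0],[1,1,-0.25,0,0,0,0],[1,1,-0.25,0,0,0,0]])

```text
time: 76.1
position: [0.5533, 0.1987, 0.2771]
orientation: [180.0, -0.0, 90.7]
contact_force: [-0.9, 0.6, -0.9]
grip_width: 0.478
gripper_force: 19.9
```

```bash
python3 bar.py;  python3 - <<'E'
from marks import *
z=np.load('wb.npz'); print(marks(z['p'],z['W']-[0,0,.24],dict(g=(.554,.198)),.04))
E
```

```text
76.1 [0.5533302  0.19870443 0.27708709] [ 1.79979959e+02 -9.41154312e-03  9.07186676e+01]
bar 0.17 [0.6382 0.656 ] 0.6471 0.2105 425
bar 0.2 [0.6381 0.6555] 0.6468 0.2102 471
bar 0.23 [0.6377 0.6553] 0.6465 0.2104 517
bar 0.26 [0.6368 0.6551] 0.646 0.2105 592
{'g': (1156, np.int64(552), np.int64(201), np.int64(64), 'rect', 552, 201, 20, 16, 'yaw', np.float64(89.5))}
```

Emit:
drive_tool(targets=[[1,0.3,0,0,0,0,0],[1,0.6,0,0,0,0,0],[1,0.782,0,0,0,0,0],[1,0.782,0,0,0,0,0],[1,0.782,0,0,0,0,0],[1,0.782,0,-0.15,0,0,0],[1,0.782,0,-0.3,0,0,0],[1,0.782,0,-0.45,0,0,0]])

```text
time: 77.15
position: [0.6469, 0.1984, 0.2209]
orientation: [-179.9, 0.0, 90.7]
contact_force: [0.3, 0.6, -1.9]
grip_width: 0.478
gripper_force: 19.9
```

Emit:
drive_tool(targets=[[1,0,0,-0.1,0,0,0],[1,0,0,-0.2,0,0,0],[1,0,0,-0.3,0,0,0],[1,0,0,-0.3,0,0,0],[1,0,0,-0.3,0,0,0],[1,0,0,-0.3,0,0,0],[0,0,0,-0.3,0,0,0],[0,0,0,-0.3,0,0,0]])

```text
time: 78.15
position: [0.6478, 0.1986, 0.1871]
orientation: [180.0, -0.0, 90.7]
contact_force: [-0.8, 0.4, -1.0]
grip_width: 0.673
gripper_force: 0.0
```

Emit:
drive_tool(targets=[[0,0,0,0,0,0,0],[0,0,0,0,0,0,0],[0,0,0,0,0,0,0],[0,0,0,0,0,0,0],[0,0,0,0,0,0,0],[0,0,0,0.1,0,0,0],[0,0,0,0.25,0,0,0],[0,0,0,0.4,0,0,0]])

```text
time: 79.15
position: [0.648, 0.1986, 0.2368]
orientation: [179.9, -0.0, 90.7]
contact_force: [-0.1, 0.3, -0.1]
grip_width: 1.0
gripper_force: 0.0
```

Emit:
drive_tool(targets=[[0,0,0,0.2,0,0,0],[0,0,0,0.35,0,0,0],[0,-0.3,0.3,0.35,0,0,0],[0,-0.6,0.6,0.35,0,0,0],[0,-0.78,0.8,0.35,0,0,0],[0,-0.78,0.8,0.35,0,0,0],[0,-0.78,0.8,0.35,0,0,0],[0,-0.78,0.8,0.35,0,0,0]])

```text
time: 80.15
position: [0.5548, 0.2937, 0.2769]
orientation: [180.0, 0.0, 90.6]
contact_force: [0.4, -0.7, 0.6]
grip_width: 0.999
gripper_force: 0.0
```

```bash
python3 wl.py | tail -8
python3 - <<'E'
from h import *
for f in ('wl',):
    z=np.load(f+'.npz'); p,W=z['p'],z['W']
    h=cv2.cvtColor(p,cv2.COLOR_RGB2HSV); k=(h[...,0]>45)&(h[...,0]<85)&(h[...,1]>100)&(W[...,2]>.05)&(W[...,2]<.09)&(np.hypot(W[...,0]-.553,W[...,1]-.405)<.05); q=W[k]
    print(len(q),q.mean(0),cv2.minEnclosingCircle(q[:,:2].astype(np.float32)),np.percentile(q[:,2],[5,50,95]))
p,d,W,m,T=grab('scene'); save(p,'scene9.png',1.25)
E
```

```text
scene -0.105 (49, np.int64(650), np.int64(-105), np.int64(65), 'rect', 650, -105, 18, 24, 'yaw', np.float64(90.4))
scene -0.004 (52, np.int64(649), np.int64(-3), np.int64(64), 'rect', 649, -3, 30, 18, 'yaw', np.float64(89.9))
scene 0.097 (52, np.int64(649), np.int64(97), np.int64(65), 'rect', 648, 96, 19, 32, 'yaw', np.float64(92.0))
scene 0.198 (35, np.int64(648), np.int64(199), np.int64(64), 'rect', 647, 198, 27, 17, 'yaw', np.float64(88.9))
side -0.105 (30, np.int64(650), np.int64(-105), np.int64(64), 'rect', 650, -106, 22, 17, 'yaw', np.float64(93.3))
side -0.004 (37, np.int64(650), np.int64(-3), np.int64(64), 'rect', 649, 2, 39, 18, 'yaw', np.float64(90.5))
side 0.097 (34, np.int64(649), np.int64(98), np.int64(64), 'rect', 648, 101, 18, 55, 'yaw', np.float64(91.1))
side 0.198 (18, np.int64(648), np.int64(197), np.int64(64), 'rect', 649, 197, 17, 27, 'yaw', np.float64(92.4))
752 [0.55938668 0.41043048 0.07107506] ((0.5600535869598389, 0.4111710488796234), 0.018968064337968826) [0.06890668 0.07140312 0.07282328]
```

View pics/scene9.png

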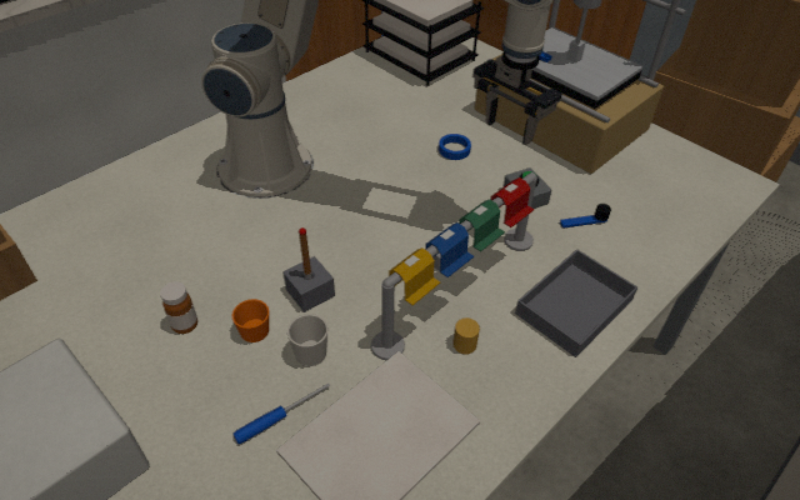

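All four panels hang on the bar (scene 413,275 to 513,200) and the brush stands in the block. The button is at about (0.558, 0.410, 0.0715), so I'll press it with closed fingers.

Emit:
drive_tool(targets=[[1,0,0.4,0,0,0,0],[1,0.033,0.8,0,0,0,0],[1,0.033,0.965,0,0,0,0],[1,0.033,0.965,-0.2,0,0,0],[1,0.033,0.965,-0.5,0,0,0],[1,0.033,0.965,-0.8,0,0,0],[1,0.033,0.965,-1,0,0,0],[1,0.033,0.965,-1,0,0,0]])

```text
time: 81.4
position: [0.557, 0.4088, 0.1547]
orientation: [-179.8, 0.2, 90.7]
contact_force: [0.9, 0.9, -0.7]
grip_width: 0.146
gripper_force: 0.0
```

Emit:
drive_tool(targets=[[1,0,0,-0.2,0,0,0],[1,0,0,-0.4,0,0,0],[1,0,0,-0.5,0,0,0],[1,0,0,-0.53,0,0,0],[1,0,0,-0.56,0,0,0],[1,0,0,-0.58,0,0,0],[1,0,0,-0.6,0,0,0],[1,0,0,-0.6,0,0,0]])

```text
time: 82.4
position: [0.5586, 0.4107, 0.0855]
orientation: [179.9, -0.0, 90.7]
contact_force: [1.1, -0.6, 5.3]
grip_width: 0.005
gripper_force: 1.9
```

Emit:
drive_tool(targets=[[1,0,0,-0.01,0,0,0],[1,0,0,-0.01,0,0,0],[1,0,0,-0.01,0,0,0],[1,0,0,-0.01,0,0,0],[1,0,0,-0.01,0,0,0],[1,0,0,-0.01,0,0,0],[1,0,0,-0.01,0,0,0],[1,0,0,-0.01,0,0,0]])

```text
time: 83.4
position: [0.5586, 0.4107, 0.0853]
orientation: [179.9, -0.1, 90.7]
contact_force: [-1.4, -2.0, 13.0]
grip_width: 0.004
gripper_force: 6.4
```

The button has bottomed: the force rose to 13 N with no further travel. I'll retract and check everything.

Emit:
drive_tool(targets=[[1,0,0,0.2,0,0,0],[1,0,0,0.5,0,0,0],[1,0,0,0.8,0,0,0],[1,0,0,1,0,0,0],[1,0,0,1,0,0,0],[1,0,0,1,0,0,0],[1,0,0,1,0,0,0],[1,0,0,1,0,0,0]])

```text
time: 84.4
position: [0.5576, 0.41, 0.2024]
orientation: [-179.9, 0.1, 90.7]
contact_force: [0.6, -0.0, -0.4]
grip_width: 0.008
gripper_force: 0.0
```

```bash
python3 wl.py | tail -8; python3 brush.py | grep -E "pot|beaker"
python3 - <<'E'
from h import *
p,d,W,m,T=grab('side')
k=(np.hypot(W[...,0]-.428,W[...,1]+.193)<.025)&(W[...,2]>.07)&(W[...,2]<.22);q=W[k];print(q[:,2].max(),np.median(q,0),manip.observe()['position'])
E
```

```text
scene -0.105 (50, np.int64(650), np.int64(-105), np.int64(64), 'rect', 650, -104, 17, 25, 'yaw', np.float64(91.5))
scene -0.004 (54, np.int64(649), np.int64(-4), np.int64(64), 'rect', 645, -4, 28, 28, 'yaw', np.float64(90.5))
scene 0.097 (52, np.int64(648), np.int64(98), np.int64(64), 'rect', 648, 99, 19, 30, 'yaw', np.float64(90.0))
scene 0.198 (36, np.int64(648), np.int64(199), np.int64(65), 'rect', 648, 198, 15, 26, 'yaw', np.float64(88.7))
side -0.105 (30, np.int64(651), np.int64(-105), np.int64(64), 'rect', 650, -104, 17, 27, 'yaw', np.float64(93.2))
side -0.004 (37, np.int64(650), np.int64(-3), np.int64(64), 'rect', 649, 0, 36, 20, 'yaw', np.float64(91.8))
side 0.097 (34, np.int64(649), np.int64(98), np.int64(64), 'rect', 648, 102, 18, 53, 'yaw', np.float64(92.6))
side 0.198 (18, np.int64(648), np.int64(197), np.int64(64), 'rect', 648, 198, 32, 16, 'yaw', np.float64(91.8))
scene pot 199 [ 0.428 -0.341] 0.04
scene beaker 217 [ 0.554 -0.294] 0.042
side pot 345 [ 0.429 -0.344] 0.039
side beaker 303 [ 0.554 -0.294] 0.041
0.19994660472413578 [ 0.42470311 -0.19872883  0.14002701] [0.55801223 0.41030184 0.20354097]
```

```bash
python3 -c "
from cell import manip
print(manip.finish_job())"
```

```text
the job is handed in; nothing more can be done
None
```

I did every step in order and handed the job in at about 85 s of the 208 s allowed; no verdict came back, but my last camera check showed all four panels on the bar, the brush upright in its block, and the pot and beaker upright (I followed the beaker to its new spot when it was knocked aside mid-run).

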